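# Open the gas, fit the valve knob and hold it pressed

### The job

The knob of the bench-top boiling ring came off for cleaning. First slide the orange gas slide all the way to the green mark, then pick up the loose black knob, turn it so that the flat in its bore matches the flat of the brass shaft, push it fully onto the shaft, and go on pressing so that knob and shaft go down as far as they will against the spring, as one does to light the pilot; finish while still holding the knob pressed down. Leave the tubs, dishes and other things where they are.

Things in the scene. Friction and masses are not known exactly. Their poses are not given: they have to be found in the camera images.
- gas_slide (a joint): Position (m) of the orange gas slide on the front ledge of the boiling ring: 0 = shut (the end with the red mark), 0.080 = open (end stop at the green mark, on the robot's left side of the track). Dry friction of about 1.5 N, stays where it is left.
- gas_slide_top (a point): Centre of the top face of the orange slide grip, a block 28 (x) x 20 (y) x 40 mm high, standing upright on a 14 mm high dark track 40 mm wide. The point's +y axis is the direction in which the slide opens (red to green); x is across the track. Top about 125 mm above the bench.
- boiling_ring: Bench-top gas boiling ring, fixed, 340 (x) x 360 (y) mm, top 70 mm above the bench; origin at the centre of its underside. Controls on its front ledge on the line x = -0.115: track of the gas slide from y = -0.025 to 0.105 (grip at y = 0.000 shut, 0.080 open), valve at y = -0.100. Burner and pot rest behind them reach 105 mm above the bench.
- valve: Fixed black round plate around the shaft on the ledge, 72 mm across, 3 mm thick; origin at the centre of its underside, 70 mm above the bench. It is turned differently each time, together with the shaft: its white line points along its +x, the side of the shaft's flat.
- shaft_tip (a point): Centre of the tip of the upright brass D-shaft of the gas valve (z up). 14 mm in diameter, one flat 3 mm from the axis facing the point's +x (where the white line points); the last 4 mm taper. It stands 30 mm out of the black plate: tip 103 mm above the bench when not pressed. It cannot turn.
- shaft (a joint): How far (m) the shaft is pressed down: 0 = out, 0.010 = stop. A spring pushes it up with 6 N at 0 and 10 N at 0.010.
- knob: Loose black knob, about 90 g, standing bore down on the bench; origin at the centre of its underside, z up. Round skirt 47 mm across, 24 mm high. D-bore open below: 16 mm in diameter, 18 mm deep, one flat 4 mm from the axis on the +x side, 2 mm chamfer at the mouth. Fully on the shaft, its underside is 18 mm below the shaft's tip. Turning play about 9 degrees either way; it fits in one orientation only.
- knob_grip (a point): Centre of the top face of the knob's bar grip, 46 mm above the knob's underside, same axes as the knob. The bar is 44 mm long (x), 12 mm wide (y) and 22 mm high, standing on the skirt. The white pointer line runs from the centre to the +x end of the bar, the side of the bore's flat.
- tub_a: Bystander (sizes in mm): clear food tub with a turquoise lid, 150 x 105 x 62; origin at the centre of its underside.
- tub_b: Bystander (sizes in mm): clear food tub with a turquoise lid, 150 x 105 x 62; origin at the centre of its underside.
- tub_c: Bystander (sizes in mm): clear food tub with a turquoise lid, 150 x 105 x 62; origin at the centre of its underside.
- bowl: Bystander (sizes in mm): steel bowl, rim 140 across, 55 high; origin at the centre of its underside.
- ladle_spoon: Bystander (sizes in mm): serving spoon with black handle, 220 long, lying flat; origin at the centre of its underside, as it lies.
- mug: Bystander (sizes in mm): white mug, 76 across, 85 high; origin at the centre of its underside.
- jar: Bystander (sizes in mm): glass jar with a red lid, 80 across, 110 high; origin at the centre of its underside.
Not all that is in view belongs to the job. Leave any purple look-alike of the knob alone.

How it is judged:
By the outcome, as a careful person would: the job done as asked, in the order asked, and still so for the second after the job is handed in, while the arm keeps its last pose, push and grip.
It also fails if it takes over 53 s, if anything falls off the work surface, if the arm or the gripper's body presses on something with over 40 N, if the wrist force passes 120 N, or if a joint passes its speed limit or range.

### The arm

A 7-joint arm with a two-finger parallel gripper is mounted at the origin on the work surface. World frame = base frame: x ahead of the robot, y to its left, z up, the work surface at z = 0. Lengths are in m, angles in rad, forces in N, time in s.
With the tool pointing down it reaches from about 0.4 to 0.85 m from the base axis. Payload 10.4 kg.
Tool frame: the origin (TCP) lies midway between the tips of the shut fingers; the grasp point (between the pads) lies 19 mm behind it (manip.tcp_to_grasp is the distance from the TCP to the grasp point, in m); x points along the fingers, y is the direction in which the jaws open and shut, and the axes are right-handed (so a half turn about x gives the same grasp; the last joint's range is limited). The gripper opens to 85 mm and grips with 20 to 120 N. Pads are 22 mm wide; open, the fingers measure 114 mm over their backs; the gripper's body (76 mm by 85 mm) begins 54 mm behind the grasp point. The pads swing forward as they close: fully open they stand 13 mm farther back than shut.
Start: joints at [1.12, 0.332, -0.065, 1.46, 0.022, 1.35, -0.088], TCP at [0.259, -0.569, 0.207] pointing down, gripper open.
Joint ranges: [-2.6, 2.6], [-0.5, 2.12], [-1.47, 1.34], [0.16, 2.42], [-1.27, 4.41], [0.06, 2.06], [-2.6, 2.6]. Speed limits (rad/s): [2.22, 2.22, 2.79, 2.79, 3.14, 3.14, 3.14].

### API

Orientations are given as a unit quaternion [x, y, z, w].
In Python, from workcell import monitor, viewer, manip gives the robot as it stands. The module is installed in compiled form; this text tells all that it offers.
- The arm moves only by the tool send_rows, never from a script. Its arguments are lists of equal length, an entry for each row: "grip": the closure in counts, from 0 (fully open) to 255 (shut); "offset": the shift along the tool's x, y, z in mm, a list of three; "twist": the turn about the tool's x in degrees. In form: {"grip": [grip, ...], "offset": [[tx, ty, tz], ...], "twist": [twist, ...]}. A call has exactly 5 rows; each row is the pose to reach, as a shift and turn from the pose commanded when the call began, along the tool's axes at that moment; what a row does not reach only later rows make up. A row lasts 1/12 s, in which the tool goes at most 41.7 mm and 7.16 degrees, less where a joint would pass 70% of its speed; a pose out of reach is approached as far as the arm can. A call with a gripper value outside its range is refused whole. The fingers move at their own pace and stop on an object; "newtons" is the grip in N (left out, the last holds). Time passes only in rows, so rows that repeat a pose let the fingers close, or fill a call up. It gives the time, the measured TCP pose, the force and the opening at its end, in the units of the state.
- monitor.get_obs(): the state, without advancing time (a new reading comes with each control period).
- viewer.camera(name): name is "side" or "top"; returns (picture, depth): 384x512x3 uint8, blue, green, red; 384x512 float32, m along the optical axis (not along the pixel's ray), 0 where there is no reading.
- viewer.camera_model(name): a dict with "camera_matrix" (3x3 intrinsics, pixels), "R" (3x3) and "t" (3): a world point X has camera coordinates R X + t. Camera axes: x right, y down, z forward; pixel columns grow to the right and rows downward; lengths in m; the calibration is good to about 2 mm. A picture is of the moment at which its call begins. camera_model takes no time and is no camera call.
- manip.hand_in(): hands the job in, once; it reports no verdict.
Trained networks look in the newest picture that a camera, given by its name, has taken for a name from the list of things; names that differ only in an ending like _2 or _b are one class to them, and where a whole thing is asked for, a point or a joint stands for the part that bears it (a point fixed in the world has none). Each returns a list of dicts, best first, with "score" (0 to 1); they miss things now and then, are a little off and sometimes report something else, mostly with a low value. They report only what shows in the picture. A call takes as long as a camera call. They do not tell look-alikes from the thing itself.
- viewer.recognise(target, camera): "box" ([left, top, width, height] in pixels, round what is visible of it).
- viewer.regions_of(target, camera): "region" (384x512 bool, what is visible of it) and "box" ([left, top, width, height] in pixels, round what is visible of it).
- viewer.spot_point(target, camera): "position" ([column, row] in pixels: a listed point, or the origin of a listed thing).
The state is a dict: "clock": time; "joint_pos": joint angles; "joint_velocities": joint speeds; "tau": joint torques, N m; "position": TCP position; "ee_rot": TCP orientation; "ft_force": force on the tool from outside, world axes, zero at the start; "torque": the same for the moment, N m; "grip_width": opening from 0.0 (shut) to 1.0 (fully open).
Only numpy, scipy, OpenCV 4.12 (cv2) and the standard library are available. Lean on these libraries where they do the work, as an engineer would, in place of code of your own. Each camera call takes 0.05 s, during which the arm holds its last target.

## Working session

There is one attempt and no reset: what is moved stays moved. The work goes in short steps, Python scripts to look and compute and a tool call to move; the robot and the scene stay as the last step left them, time stands still between calls to the robot, and variables do not carry over. Pictures are saved under pics/ and viewed, and the job is handed in when it is done.

Besides the shell and the picture viewer there is one more tool, called after "Emit:" as name(argument=value, ...) on one line, values as JSON. send_rows: Moves the arm, as the interface text tells. Its arguments: {"type":"object","properties":{"grip":{"type":"array","items":{"type":"number"}},"offset":{"type":"array","items":{"type":"array","items":{"type":"number"}}},"twist":{"type":"array","items":{"type":"number"}},"newtons":{"type":"number"}},"required":["grip","offset","twist"]}

```bash
ls; mkdir -p pics
cat > h.py <<'E'
import numpy as np, cv2
from workcell import monitor, viewer, manip
def look(cam, fn):
    p,d=viewer.camera(cam); cv2.imwrite('pics/'+fn+'.png',p); np.savez('pics/'+fn+'.npz',p=p,d=d); return p,d
def world(cam,u,v,z):  # depth z
    m=viewer.camera_model(cam);K=np.array(m['camera_matrix']);R=np.array(m['R']);t=np.array(m['t'])
    c=np.linalg.inv(K)@np.array([u,v,1.])*z
    return R.T@(c-t)
def onplane(cam,u,v,h):
    m=viewer.camera_model(cam);K=np.array(m['camera_matrix']);R=np.array(m['R']);t=np.array(m['t'])
    r=R.T@(np.linalg.inv(K)@np.array([u,v,1.])); o=-R.T@t
    return o+r*(h-o[2])/r[2]
def proj(cam,X):
    m=viewer.camera_model(cam);K=np.array(m['camera_matrix']);R=np.array(m['R']);t=np.array(m['t'])
    c=K@(R@np.array(X)+t);return c[:2]/c[2]
E
python3 - <<'E'
from h import *
np.set_printoptions(precision=4,suppress=True)
for c in('top','side'):
    p,d=look(c,c+'0'); m=viewer.camera_model(c); print(c,m['camera_matrix'],m['R'],m['t'], -np.array(m['R']).T@m['t'])
o=monitor.get_obs(); print({k:np.round(v,4) for k,v in o.items()}, manip.tcp_to_grasp)
E
```

```text
pics
top [[365.4287   0.     260.0512]
 [  0.     365.4287 192.348 ]
 [  0.       0.       1.    ]] [[-0.0274 -0.9995  0.0177]
 [-0.9974  0.0262 -0.0671]
 [ 0.0666 -0.0195 -0.9976]] [0.0062 0.5084 1.1025] [0.4339 0.0145 1.1338]
side [[492.7816   0.     256.3687]
 [  0.     492.7816 194.2559]
 [  0.       0.       1.    ]] [[-0.9971 -0.0757  0.012 ]
 [-0.0566  0.6218 -0.7811]
 [ 0.0517 -0.7795 -0.6243]] [0.5277 0.09   1.7502] [0.4408 1.3483 1.1565]
{'clock': np.float64(0.1), 'joint_pos': array([ 1.1204,  0.3328, -0.0647,  1.4609,  0.0216,  1.3499, -0.0885]), 'joint_velocities': array([-0.0004, -0.0007,  0.0006, -0.0014, -0.0007, -0.0001,  0.0005]), 'tau': array([  0.0015, -62.675 ,   0.0495, -39.2426,   0.0164,   0.007 ,
        -0.    ]), 'position': array([ 0.2591, -0.5683,  0.2058]), 'ee_rot': array([-0.6909, -0.1505,  0.6911, -0.1496]), 'ft_force': array([-0.121 , -0.5357, -0.1965]), 'torque': array([ 0.0342, -0.0605,  0.0148]), 'grip_width': np.float64(0.9959)} 0.0187
```

View pics/top0.png

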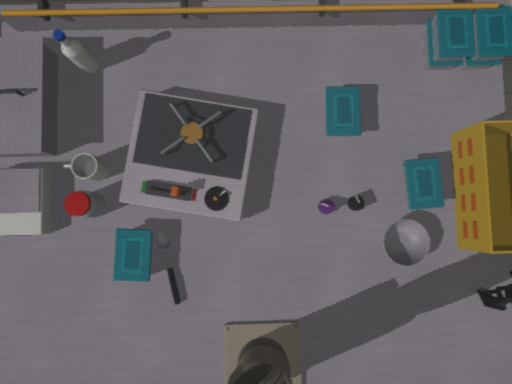

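View pics/side0.png

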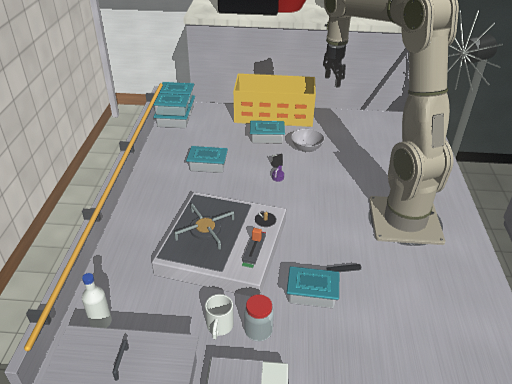

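Run:
```python
from h import *
for c,ts in (('top',['gas_slide_top','shaft_tip','knob_grip','knob','valve','boiling_ring']),('side',['gas_slide_top','shaft_tip','knob_grip'])):
    for t in ts:
        for r in viewer.spot_point(t,c)[:3]: print(c,t,np.round(r['position'],1),round(r['score'],2))
```

```text
top gas_slide_top [171.9 190.8] 0.41
top gas_slide_top [ 94.3 171.9] 0.35
top gas_slide_top [169.9 264.4] 0.32
top knob_grip [361.8 200.3] 0.5
top knob_grip [325.4 205.6] 0.46
top knob [355.1 203.8] 0.76
top knob [321.2 204.8] 0.74
top valve [216.4 199.2] 0.9
top valve [416.8 182.6] 0.72
top boiling_ring [196.3 154.8] 0.97
side gas_slide_top [257.5 228.7] 0.47
side shaft_tip [266.3 212.1] 0.6
side shaft_tip [221.1 322.7] 0.41
side knob_grip [278.2 168.2] 0.72
side knob_grip [277.9 151.4] 0.42
```

Run:
```python
from h import *
p=cv2.imread('pics/top0.png'); q=cv2.imread('pics/side0.png')
def crop(im,x,y,w,h,s,fn): cv2.imwrite('pics/'+fn,cv2.resize(im[y:y+h,x:x+w],None,fx=s,fy=s,interpolation=cv2.INTER_CUBIC))
crop(p,130,165,115,60,6,'c1.png'); crop(p,310,185,65,40,10,'c2.png'); crop(q,225,140,75,140,4,'c3.png')
# colour segments
hsv=cv2.cvtColor(p,cv2.COLOR_BGR2HSV)
print(onplane('top',356,202,.046))
```

```text
[ 0.46999    -0.29312291  0.046     ]
```

View pics/c1.png

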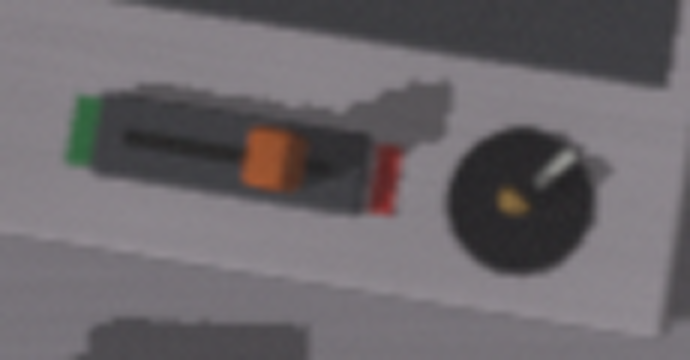

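View pics/c2.png

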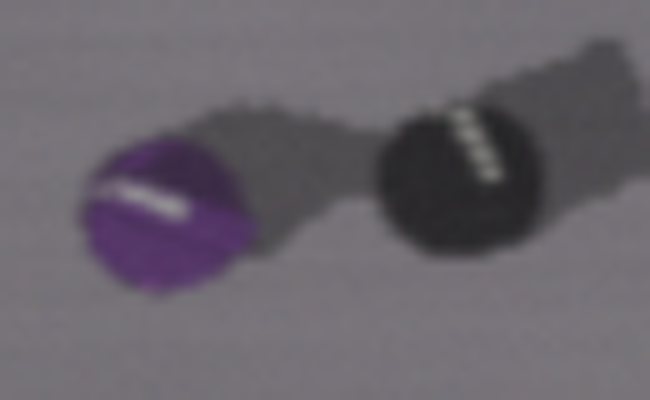

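View pics/c3.png

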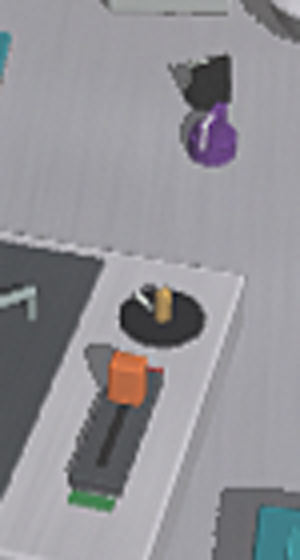

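```bash
cat >> h.py <<'E'
from scipy.spatial.transform import Rotation as Rot
def cen(mask,x0,y0,x1,y1):
    m=np.zeros_like(mask);m[y0:y1,x0:x1]=mask[y0:y1,x0:x1]
    n,l,s,c=cv2.connectedComponentsWithStats(m.astype(np.uint8)); k=1+np.argmax(s[1:,4]); return c[k],s[k],l==k
E
python3 - <<'E'
from h import *
np.set_printoptions(precision=4,suppress=True)
z=np.load('pics/top0.npz');p=z['p'];d=z['d'];hsv=cv2.cvtColor(p,cv2.COLOR_BGR2HSV);H,S,V=[hsv[...,i].astype(int) for i in range(3)]
A=lambda m,b,h,n:(lambda r:print(n,r[0],r[1],onplane('top',*r[0],h), 'depthz',np.median([world('top',u,v,d[v,u])[2] for v,u in np.argwhere(r[2])])) or r)(cen(m,*b))
box=(135,170,210,215)
A((H>45)&(H<85)&(S>90),box,.071,'green')
A(((H<5)|(H>172))&(S>110),(185,180,210,205),.071,'red')
A((H>5)&(H<18)&(S>150),box,.125,'orange')
r=A((V<60),(200,183,235,215),.073,'plate')
cnt,_=cv2.findContours(r[2].astype(np.uint8),0,2); hull=cv2.convexHull(max(cnt,key=len)); e=cv2.fitEllipse(hull); print('ell',e,onplane('top',*e[0],.073))
w=A((V>110)&(S<60),(208,185,230,205),.073,'white')
b=A((H>10)&(H<35)&(S>70),(205,190,228,208),.103,'brass')
k=A((V<60)&(S<60),(340,188,368,215),.02,'knob')
kw=A((V>95)&(S<60),(352,194,362,205),.046,'knobwhite')
print(V[192:206,350:364]); print(V[185:206,208:230])
pk=A((H>125)&(H<155)&(S>70),(315,190,340,220),.03,'purple')
E
```

```text
green [143.5484 186.5161] [142 182   4  10  31] [0.5306 0.3312 0.071 ] depthz 0.07219197668692476
red [193.7647 194.6471] [192 190   5  11  34] [0.5032 0.1864 0.071 ] depthz 0.07171077715878542
orange [174.2203 190.9831] [171 187   8   9  59] [0.5112 0.2312 0.125 ] depthz 0.12376327030931598
plate [216.0526 198.3184] [205 187  24  23 380] [0.4907 0.1218 0.073 ] depthz 0.07303640407199778
ell ((216.37950134277344, 197.9620819091797), (22.769359588623047, 23.258682250976562), 58.04971694946289) [0.4917 0.1208 0.073 ]
white [220.375  186.2679] [208 185  22   6  56] [0.5254 0.1086 0.073 ] depthz 0.06970508609370812
brass [215.     198.1818] [213 196   6   5  22] [0.4895 0.1217 0.103 ] depthz 0.1001393642437395
knob [355.575  203.0125] [348 196  16  14 160] [ 0.4678 -0.299   0.02  ] depthz 0.024704572426262457
knobwhite [355.65 196.9 ] [352 194   8   9  20] [ 0.4853 -0.2928  0.046 ] depthz 0.04173327734823529
[[121 121 121 119 121 120 121 118 116 112 111 101  88  83]
 [120 119 120 118 119 119 118 114 100  86  85  82  81  80]
 [120 119 120 120 115 111 111  97  82  78  80  80  79  79]
 [120
[... 2001 characters left out ...]
 42  43  44  44  44
   45  42  63 105]
 [ 42  45  43  42  43  57  77  86  83  67  49  45  44  46  43  44  42  46
   45  46  66 109]
 [ 45  42  44  41  44  44  47  51  50  49  44  42  42  46  43  46  42  41
   42  47  69 110]
 [ 42  42  42  42  44  44  44  44  44  42  44  44  43  41  42  42  43  42
   44  55  85 119]
 [ 42  42  42  44  44  43  43  42  43  45  44  41  43  42  43  44  44  43
   47  72 111 133]
 [ 43  45  43  43  43  44  44  42  45  45  44  42  42  43  43  43  44  46
   57 101 131 137]
 [ 46  44  43  44  45  44  43  45  44  45  43  45  43  44  46  42  44  50
   78 114 134 137]]
purple [326.6709 206.4557] [319 199  17  15 158] [ 0.4594 -0.2078  0.03  ] depthz 0.025140920998112302
```

```bash
python3 - <<'E'
from h import *
np.set_printoptions(precision=4,suppress=True)
z=np.load('pics/top0.npz');p=z['p'];d=z['d'];V=p.max(2).astype(float)
def line(x0,y0,x1,y1,h,th,c):
    ys,xs=np.mgrid[y0:y1,x0:x1]; w=np.clip(V[y0:y1,x0:x1]-th,0,None)
    P=np.array([onplane('top',u,v,h)[:2] for u,v in zip(xs.ravel(),ys.ravel())]); w=w.ravel(); m=(P*w[:,None]).sum(0)/w.sum()
    C=((P-m).T*w)@(P-m)/w.sum(); ev,E=np.linalg.eigh(C); a=E[:,1]; 
    if a@(m-c)<0:a=-a
    print('mean',m,'std',np.sqrt(ev),'axis deg',np.degrees(np.arctan2(a[1],a[0])),'from c',np.degrees(np.arctan2(*(m-c)[::-1])))
line(218,190,226,197,.073,70,np.array([.4917,.1208]))
line(354,196,361,203,.046,65,np.array([.468,-.298]))
# knob heights map near
for v in range(194,212,2): print([int(1000*world('top',u,v,d[v,u])[2]) for u in range(346,368,2)])
# top-of-bar points
pts=np.array([world('top',u,v,d[v,u]) for v in range(190,215) for u in range(342,370)])
q=pts[(pts[:,2]>.037)]; print(len(q),q.mean(0),q[:,:2].std(0)); ev,E=np.linalg.eigh(np.cov(q[:,:2].T)); print(np.degrees(np.arctan2(E[1,1],E[0,1])),np.sqrt(ev)*12**.5)
q=pts[(pts[:,2]>.017)&(pts[:,2]<.3)]; print('skirt',len(q),(q.max(0)+q.min(0))/2,q.max(0)-q.min(0))
o=monitor.get_obs(); R=Rot.from_quat(o['ee_rot']).as_matrix(); print(R)
S=np.load('pics/side0.npz');dd=S['d']
for n,u,v in(('shaft',265.8,213.5),): print(n,onplane('side',u,v,.103))
for X in ([.4915,.121,.103],[.4915,.121,.073],[.468,-.298,.046],[.468,-.298,0]): print(X,proj('side',X),proj('top',X))
E
python3 - <<'E'
import cv2
q=cv2.imread('pics/side0.png')
cv2.imwrite('pics/c4.png',cv2.resize(q[140:230,230:300],None,fx=8,fy=8,interpolation=cv2.INTER_CUBIC)[:600])
E
```

```text
mean [0.5089 0.102 ] std [0.0018 0.0054] axis deg -50.90969436175832 from c -47.6200988924565
mean [ 0.4797 -0.2966] std [0.002  0.0067] axis deg 27.6075736169534 from c 7.027257908297793
[0, 5, 0, 1, -1, 0, 2, 0, 0, 0, 0]
[0, 1, 0, 0, 30, 40, 29, 27, -2, 1, 0]
[0, 2, 11, 24, 39, 45, 46, 25, 26, 0, -2]
[3, 3, 23, 21, 30, 46, 43, 24, 21, -1, -1]
[0, 3, 25, 23, 25, 40, 46, 46, 25, 22, 0]
[4, 10, 24, 23, 25, 27, 48, 46, 44, 23, 0]
[1, -1, 16, 24, 24, 22, 37, 45, 46, 0, 1]
[-1, 0, 9, 20, 24, 23, 26, 48, 42, -5, 1]
[-1, 1, 1, -1, 19, 21, 22, -1, 0, 0, 0]
68 [ 0.468  -0.3014  0.0451] [0.0115 0.0063]
-155.0872004304451 [0.0131 0.0438]
skirt 188 [ 0.4677 -0.3019  0.0338] [0.0432 0.0455 0.0317]
[[ 0.0001  0.4149 -0.9099]
 [-0.     -0.9099 -0.4149]
 [-1.      0.     -0.0001]]
shaft [0.4897 0.1304 0.103 ]
[0.4915, 0.121, 0.103] [265.4389 211.6094] [215.231 197.474]
[0.4915, 0.121, 0.073] [265.2268 218.4704] [216.3129 198.0229]
[0.468, -0.298, 0.046] [277.3561 154.9567] [357.6504 202.6209]
[0.468, -0.298, 0] [276.9204 164.3428] [353.458  203.1966]
```

View pics/c4.png

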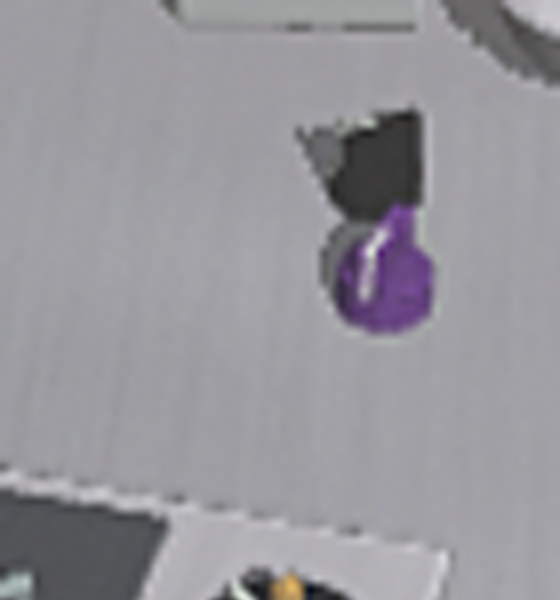

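```bash
cat >> h.py <<'E'
def go(x,y,z,yaw=None):
    o=monitor.get_obs(); R=Rot.from_quat(o['ee_rot']).as_matrix(); D=np.array([x,y,z])-o['position']
    a=np.degrees(np.arctan2(R[1,1],R[0,1])); tw=0 if yaw is None else -((yaw-a+180)%360-180)
    print('t%.2f'%o['clock'],'pos',np.round(o['position'],4),'yaw %.1f'%a,'j7 %.2f'%o['joint_pos'][6],'F',np.round(o['ft_force'],1),'g %.3f'%o['grip_width'],'-> offset',np.round(1000*R.T@D,1),'twist %.1f'%tw,'tilt',np.round(R[:,0],3))
E
python3 -c "
from h import *
go(.503,.185,.2,-10.7)"
```

```text
t0.55 pos [ 0.2594 -0.5686  0.2065] yaw -65.5 j7 -0.09 F [0.8 0.9 0.2] g 0.998 -> offset [   6.5 -584.6 -534.4] twist -54.8 tilt [ 0. -0. -1.]
```

Emit:
send_rows(grip=[255,255,255,255,255], offset=[[0,-30,-27],[0,-60,-54],[0,-90,-81],[0,-120,-108],[0,-150,-135]], twist=[0,0,0,0,0])

```text
clock: 0.97
position: [0.3201, -0.3744, 0.2066]
ee_rot: [-0.691, -0.15, 0.691, -0.15]
ft_force: [0.3, -0.2, 0.1]
grip_width: 0.299
```

```bash
python3 -c "
from h import *
go(.503,.185,.2,-10.7)"
```

```text
t0.97 pos [ 0.3201 -0.3744  0.2066] yaw -65.5 j7 -0.38 F [ 0.3 -0.2  0.1] g 0.299 -> offset [   6.3 -433.1 -398.4] twist -54.8 tilt [ 0.    -0.001 -1.   ]
```

Emit:
send_rows(grip=[255,255,255,255,255], offset=[[0,-30,-27],[0,-60,-54],[0,-90,-81],[0,-120,-108],[0,-150,-135]], twist=[-6,-12,-18,-24,-30])

```text
clock: 1.38
position: [0.3807, -0.1819, 0.2068]
ee_rot: [0.628, 0.325, -0.628, 0.326]
ft_force: [1.1, 0.0, -0.3]
grip_width: 0.0
```

```bash
python3 -c "
from h import *
go(.503,.185,.2,-10.7)"
```

```text
t1.38 pos [ 0.3807 -0.1819  0.2068] yaw -35.2 j7 -0.23 F [ 1.1  0.  -0.3] g 0.000 -> offset [   6.5 -111.5 -370.3] twist -24.5 tilt [ 0.001 -0.001 -1.   ]
```

Emit:
send_rows(grip=[255,255,255,255,255], offset=[[0,-11,-38],[0,-22,-76],[0,-33,-114],[0,-44,-152],[0,-56,-190]], twist=[-5,-10,-15,-20,-24.5])

```text
clock: 1.8
position: [0.4456, 0.0053, 0.2069]
ee_rot: [0.545, 0.451, -0.544, 0.451]
ft_force: [1.0, -0.7, -0.4]
grip_width: 0.001
```

```bash
python3 -c "
from h import *
go(.503,.185,.15,-10.7)"
```

```text
t1.80 pos [0.4456 0.0053 0.2069] yaw -10.8 j7 -0.27 F [ 1.  -0.7 -0.4] g 0.001 -> offset [  56.9   22.8 -187.3] twist -0.1 tilt [ 0.001 -0.001 -1.   ]
```

Emit:
send_rows(grip=[255,255,255,255,255], offset=[[0,5,-38],[0,10,-76],[0,14,-114],[10,19,-151],[40,23,-187]], twist=[0,0,0,0,0])

```text
clock: 2.22
position: [0.5047, 0.1821, 0.1728]
ee_rot: [0.548, 0.449, -0.543, 0.451]
ft_force: [1.6, -1.4, -0.3]
grip_width: -0.003
```

```bash
python3 -c "
from h import *
look('top','t1');look('side','s1')
go(.503,.185,.096,-10.7)
for n in('t1','s1'):
  p=cv2.imread('pics/'+n+'.png'); u,v=(180,190) if n=='t1' else (258,225)
  cv2.imwrite('pics/'+n+'c.png',cv2.resize(p[v-45:v+45,u-60:u+60],None,fx=6,fy=6,interpolation=cv2.INTER_CUBIC))
"
```

```text
t2.32 pos [0.5002 0.1837 0.1662] yaw -10.6 j7 -0.76 F [-0.7 -0.9 -0.7] g -0.001 -> offset [70.2  2.9 -1.7] twist 0.1 tilt [-0.006  0.002 -1.   ]
```

View pics/s1c.png

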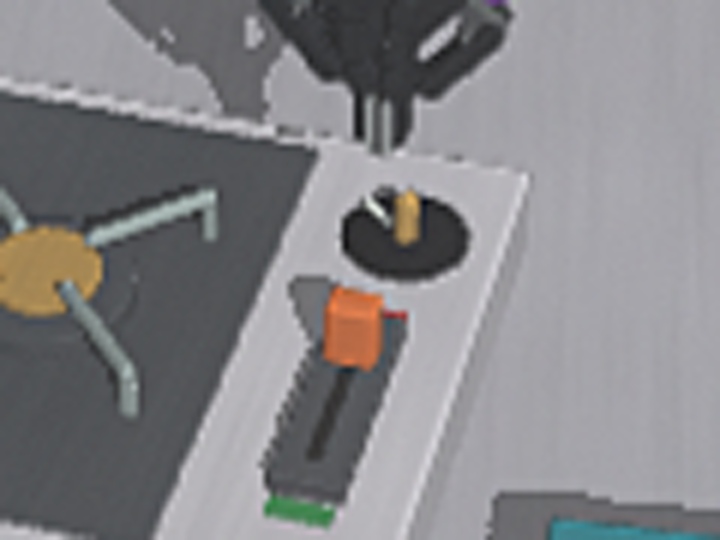

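View pics/t1c.png

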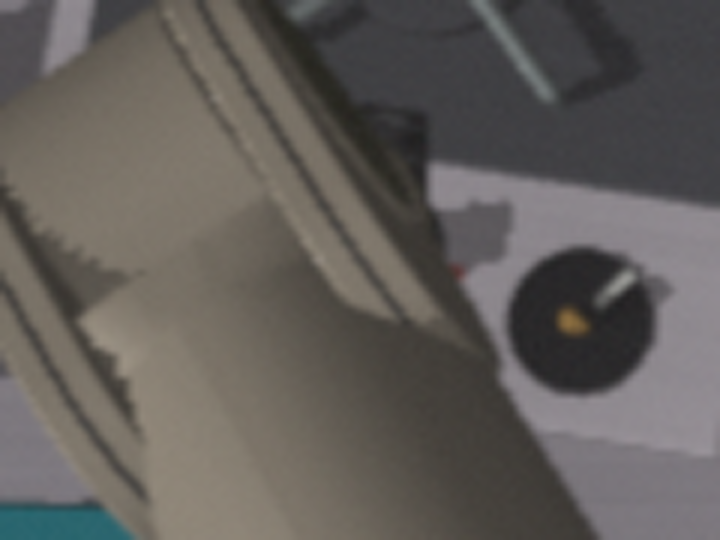

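```bash
python3 -c "
from h import *
P=[proj('side',X) for X in([.5002,.1837,.1662],[.4915,.121,.103],[.512,.234,.125],[.503,.185,.096])]
for q in P: print(q,(q-[198,180])*6)
p=cv2.imread('pics/s1.png');hsv=cv2.cvtColor(p,cv2.COLOR_BGR2HSV)
d=np.load('pics/s1.npz')['d']
m=(hsv[...,0]>5)&(hsv[...,0]<18)&(hsv[...,1]>150)
c,s,l=cen(m,245,215,275,250)
W=np.array([world('side',u,v,d[v,u]) for v,u in np.argwhere(l)]); t=W[(W[:,2]>.120)]
print(c,s,len(t),t.mean(0),t.min(0),t.max(0)); f=W[W[:,2]<.115];print(f.mean(0),f.min(0),f.max(0))
m=(hsv[...,0]>10)&(hsv[...,0]<35)&(hsv[...,1]>100)
c,s,l=cen(m,255,208,275,225); print('brass',c,s)
W=np.array([world('side',u,v,d[v,u]) for v,u in np.argwhere(l)]);print(W.mean(0),W.max(0))
"
```

```text
[261.87856693 209.10294047] [383.2714016  174.61764285]
[265.43893535 211.60935984] [404.63361213 189.65615907]
[256.70311888 229.63666909] [352.21871329 297.82001451]
[260.55836435 226.08971444] [375.35018607 276.53828666]
[256.09615385 234.25961538] [252 228   9  13 104] 36 [0.5128465  0.23650836 0.12341938] [0.50132582 0.222599   0.12021429] [0.52580635 0.24881146 0.12744446]
[0.51359033 0.24175353 0.1011086 ] [0.50076627 0.23539267 0.086755  ] [0.52614943 0.24763395 0.11423425]
brass [265.5 216. ] [264 212   4   9  30]
[0.49058194 0.12749015 0.08957121] [0.49580346 0.13414373 0.10631646]
```

```bash
python3 -c "
from h import *
look('side','s2')
go(.503,.185,.096,-10.7)
q=proj('side',monitor.get_obs()['position']);print(q,(q-[230,190])*10)
p=cv2.imread('pics/s2.png')
cv2.imwrite('pics/s2c.png',cv2.resize(p[190:245,230:290],None,fx=10,fy=10,interpolation=cv2.INTER_CUBIC))
"
```

```text
t2.37 pos [0.5008 0.1811 0.1678] yaw -10.7 j7 -0.76 F [-0.2 -1.5  0.5] g -0.001 -> offset [71.8  1.7 -4.3] twist -0.0 tilt [-0.004  0.001 -1.   ]
[261.75231666 208.14331376] [317.52316657 181.43313763]
```

View pics/s2c.png

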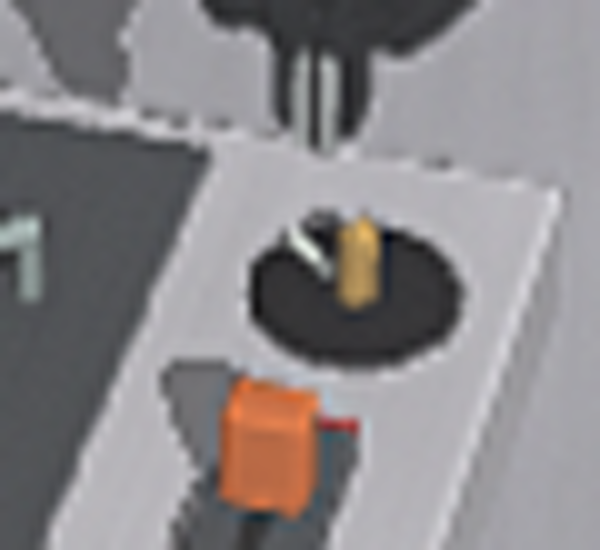

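```bash
python3 -c "
from h import *
np.set_printoptions(precision=3,suppress=True,linewidth=150)
d=np.load('pics/s2.npz')['d']
for v in range(194,210):
  print(v,[tuple(np.round(1000*world('side',u,v,d[v,u])).astype(int)) for u in (258,260,262,264)])
"
```

```text
194 [(np.int64(512), np.int64(196), np.int64(235)), (np.int64(506), np.int64(193), np.int64(233)), (np.int64(500), np.int64(200), np.int64(239)), (np.int64(494), np.int64(199), np.int64(238))]
195 [(np.int64(513), np.int64(192), np.int64(228)), (np.int64(507), np.int64(188), np.int64(226)), (np.int64(500), np.int64(197), np.int64(233)), (np.int64(494), np.int64(198), np.int64(234))]
196 [(np.int64(513), np.int64(190), np.int64(222)), (np.int64(506), np.int64(196), np.int64(227)), (np.int64(500), np.int64(196), np.int64(228)), (np.int64(494), np.int64(201), np.int64(232))]
197 [(np.int64(513), np.int64(191), np.int64(219)), (np.int64(506), np.int64(196), np.int64(224)), (np.int64(500), np.int64(194), np.int64(223)), (np.int64(494), np.int64(191), np.int64(221))]
198 [(np.int64(512), np.int64(193), np.int64(217)), (np.int64(506), np.int64(189), np.int64(214)), (np.int64(500), np.int64(201), np.int64(224)), (np.int64(494), np.int64(194), np.int64(219))]
199 [(np.int64(513), np.int64(188), np.int64(209)), (np.int64(506), np.int64(197), np.int64(217)), (np.int64(500), np.int64(194), np.in
[... 1241 characters left out ...]
nt64(70)), (np.int64(513), np.int64(57), np.int64(72)), (np.int64(507), np.int64(53), np.int64(69)), (np.int64(500), np.int64(47), np.int64(65))]
207 [(np.int64(520), np.int64(66), np.int64(74)), (np.int64(513), np.int64(61), np.int64(71)), (np.int64(506), np.int64(62), np.int64(72)), (np.int64(499), np.int64(59), np.int64(70))]
208 [(np.int64(520), np.int64(64), np.int64(68)), (np.int64(513), np.int64(67), np.int64(72)), (np.int64(506), np.int64(63), np.int64(69)), (np.int64(499), np.int64(65), np.int64(71))]
209 [(np.int64(519), np.int64(71), np.int64(70)), (np.int64(512), np.int64(73), np.int64(72)), (np.int64(506), np.int64(68), np.int64(68)), (np.int64(499), np.int64(70), np.int64(70))]
```

```bash
python3 -c "
from h import *
np.set_printoptions(precision=3,suppress=True,linewidth=150)
p,d=look('side','s3')
go(.503,.185,.096,-10.7)
L=[]
for v in range(185,208):
  for u in range(250,275):
    w=world('side',u,v,d[v,u]); 
    if w[1]>.15 and w[2]>.12: L.append(w)
L=np.array(L); print(len(L), L[:,2].min(), np.sort(L[:,2])[:8])
for z0 in np.arange(.18,.28,.008):
  q=L[(L[:,2]>=z0)&(L[:,2]<z0+.008)]
  if len(q): print('z%.3f'%z0,len(q),'x',q[:,0].min(),q[:,0].max(),'y',np.median(q[:,1]))
"
```

```text
t2.42 pos [0.502 0.179 0.169] yaw -10.9 j7 -0.76 F [ 0.5 -1.2  0.5] g 0.002 -> offset [73.1  0.4 -5.9] twist -0.2 tilt [-0.002  0.    -1.   ]
293 0.1931430165818013 [0.193 0.194 0.196 0.198 0.198 0.199 0.199 0.2  ]
z0.188 2 x 0.4967190350234721 0.49982800881560735 y 0.19183977005906933
z0.196 13 x 0.4908570696068451 0.5124293378288165 y 0.1908487655547868
z0.204 20 x 0.4881584069538364 0.5157320380985165 y 0.19080794014931707
z0.212 22 x 0.4884320611128867 0.5160523669226785 y 0.19072798531483215
z0.220 18 x 0.48887572437207294 0.5161773437954212 y 0.19034085718943056
z0.228 22 x 0.48859894112872637 0.5193599487710902 y 0.19184879669307905
z0.236 46 x 0.4733402181819374 0.5342055610909904 y 0.19074832509250045
z0.244 65 x 0.4648220943679075 0.5373009711499661 y 0.1892671865910001
z0.252 35 x 0.4648623784234899 0.5374172563737231 y 0.19424642281691282
z0.260 29 x 0.46497702356801673 0.5372359232935638 y 0.19751630598200307
z0.268 16 x 0.46526447899497586 0.5187185295671585 y 0.19960553719284127
z0.276 1 x 0.4917462851141158 0.4917462851141158 y 0.20449962192203633
```

```bash
python3 -c "
from h import *
np.set_printoptions(precision=3,suppress=True,linewidth=150)
z=np.load('pics/side0.npz');d=z['d']
print(proj('side',[.259,-.569,.2066]))
L=np.array([world('side',u,v,d[v,u]) for v in range(30,100) for u in range(315,360) if d[v,u]>0])
L=L[(abs(L[:,0]-.259)<.08)&(abs(L[:,1]+.569)<.09)&(L[:,2]>.1)]
for z0 in np.arange(.16,.36,.01):
  q=L[(L[:,2]>=z0)&(L[:,2]<z0+.01)]
  if len(q): print('z%.3f'%z0,len(q),'x',q[:,0].min(),q[:,0].max(),'y',q[:,1].min(),q[:,1].max())
cv2.imwrite('pics/s0g.png',cv2.resize(z['p'][30:100,305:375],None,fx=8,fy=8,interpolation=cv2.INTER_CUBIC))
"
```

```text
[331.081  89.951]Traceback (most recent call last):
  File "<string>", line 6, in <module>
    L=np.array([world('side',u,v,d[v,u]) for v in range(30,100) for u in range(315,360) if d[v,u]>0])
                ~~~~~^^^^^^^^^^^^^^^^^^^
  File "h.py", line 6, in world
    m=viewer.camera_model(cam);K=np.array(m['camera_matrix']);R=np.array(m['R']);t=np.array(m['t'])
ValueError: time passes only in moves, steps and waits
```

```bash
cat >> h.py <<'E'
import os,pickle
if not os.path.exists('cm.pkl'): pickle.dump({c:{k:np.array(v) for k,v in viewer.camera_model(c).items()} for c in('top','side')},open('cm.pkl','wb'))
CM=pickle.load(open('cm.pkl','rb'))
def world(cam,u,v,z):
    m=CM[cam];return m['R'].T@(np.linalg.inv(m['camera_matrix'])@np.array([u,v,1.])*z-m['t'])
def onplane(cam,u,v,h):
    m=CM[cam]; r=m['R'].T@(np.linalg.inv(m['camera_matrix'])@np.array([u,v,1.])); o=-m['R'].T@m['t']; return o+r*(h-o[2])/r[2]
def proj(cam,X):
    m=CM[cam]; c=m['camera_matrix']@(m['R']@np.array(X)+m['t']);return c[:2]/c[2]
E
python3 -c "
from h import *
np.set_printoptions(precision=3,suppress=True,linewidth=150)
z=np.load('pics/side0.npz');d=z['d']
print(proj('side',[.259,-.569,.2066]))
L=np.array([world('side',u,v,d[v,u]) for v in range(30,100) for u in range(315,360) if d[v,u]>0])
L=L[(abs(L[:,0]-.259)<.08)&(abs(L[:,1]+.569)<.09)&(L[:,2]>.1)]
for z0 in np.arange(.16,.36,.01):
  q=L[(L[:,2]>=z0)&(L[:,2]<z0+.01)]
  if len(q): print('z%.3f'%z0,len(q),'x',q[:,0].min(),q[:,0].max(),'y',q[:,1].min(),q[:,1].max())
cv2.imwrite('pics/s0g.png',cv2.resize(z['p'][30:100,305:375],None,fx=8,fy=8,interpolation=cv2.INTER_CUBIC))
"
```

```text
[331.081  89.951]
z0.160 3 x 0.32125536127280213 0.32193094596219196 y -0.6532897927568132 -0.6146439452806932
z0.230 1 x 0.23978690758377696 0.23978690758377696 y -0.5321286915752159 -0.5321286915752159
z0.240 12 x 0.23686418116237543 0.2873637420820025 y -0.6170113363597738 -0.5200092847177481
z0.250 22 x 0.2298451975331603 0.28881443967169657 y -0.6136714084867821 -0.5130659057601448
z0.260 29 x 0.23080602582935267 0.28958019483005965 y -0.6148627370578277 -0.5134383832958149
z0.270 26 x 0.23294924130669892 0.2901639118076025 y -0.6176344994636437 -0.5084984899806698
z0.280 18 x 0.22710771199694602 0.2905831969401867 y -0.6146022567988625 -0.5015884338669523
z0.290 35 x 0.2195723260763966 0.30053124845181306 y -0.6275306486380948 -0.4910655140788865
z0.300 44 x 0.22042261150618753 0.30054571325817797 y -0.6309891969379661 -0.4884450565265526
z0.310 59 x 0.22197127967117125 0.2978047044424319 y -0.6310971980388804 -0.49478266886106176
z0.320 43 x 0.22293167419404558 0.2987484683464826 y -0.623873667411323 -0.49631972443096745
z0.330 59 x 0.21923666657809415 0.299861393693079 y -0.626410254919197 -0.4916574615712363
z0.340 41 x 0.22191708966104684 0.29700419486575924 y -0.6146221560212004 -0.49562795458610887
z0.350 25 x 0.22614956132851782 0.29174519231081125 y -0.5555083868398083 -0.49774170075125457
```

View pics/s0g.png

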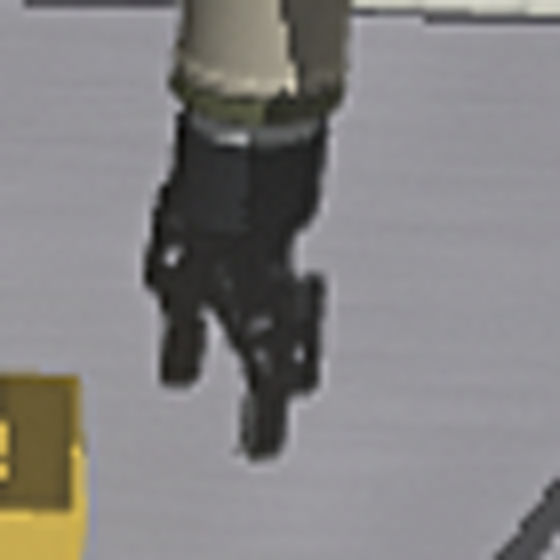

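Emit:
send_rows(grip=[255,255,255,255,255], offset=[[18,0,-1],[36,0,-2],[54,0,-3],[66,0,-4],[66,0,-4]], twist=[0,0,0,0,0])

```text
clock: 2.83
position: [0.5023, 0.1809, 0.1025]
ee_rot: [-0.545, -0.449, 0.547, -0.449]
ft_force: [-0.4, 0.1, 0.6]
grip_width: -0.002
```

```bash
python3 -c "
from h import *
np.set_printoptions(precision=3,suppress=True,linewidth=150)
p,d=look('side','s4')
go(.503,.185,.096,-10.7)
L=np.array([world('side',u,v,d[v,u]) for v in range(190,235) for u in range(250,275)])
L=L[(L[:,1]>.15)&(L[:,2]>.09)&(L[:,1]<.22)]
for z0 in np.arange(.09,.2,.008):
  q=L[(L[:,2]>=z0)&(L[:,2]<z0+.008)]
  if len(q): print('z%.3f'%z0,len(q),'x',q[:,0].min(),q[:,0].max(),'y',np.median(q[:,1]))
cv2.imwrite('pics/s4c.png',cv2.resize(p[190:245,230:290],None,fx=10,fy=10,interpolation=cv2.INTER_CUBIC))
"
```

```text
t2.88 pos [0.503 0.181 0.104] yaw -11.1 j7 -0.81 F [0.3 0.  1. ] g 0.000 -> offset [ 7.9 -0.6 -3.5] twist -0.4 tilt [-0.001 -0.001 -1.   ]
z0.114 1 x 0.5214140021712356 0.5214140021712356 y 0.2197917381844848
z0.130 16 x 0.4898925294125477 0.5149177357546496 y 0.1915534251150759
z0.138 17 x 0.49241035932427707 0.514872899918516 y 0.19051704971918426
z0.146 15 x 0.4899828598345091 0.5152442710111489 y 0.1895006602808511
z0.154 16 x 0.4901359853169101 0.5149436290081791 y 0.19118055930732814
z0.162 21 x 0.48064814355874935 0.5249783092488504 y 0.19161277783229985
z0.170 40 x 0.47740094565275903 0.5339776754519686 y 0.18853493817323058
z0.178 66 x 0.4655616625710219 0.5371833752102186 y 0.18872331935083075
z0.186 33 x 0.4626121712688863 0.5371696429234045 y 0.19335392620405228
z0.194 45 x 0.46276023896691765 0.539296084822825 y 0.19620172393030313
```

View pics/s4c.png

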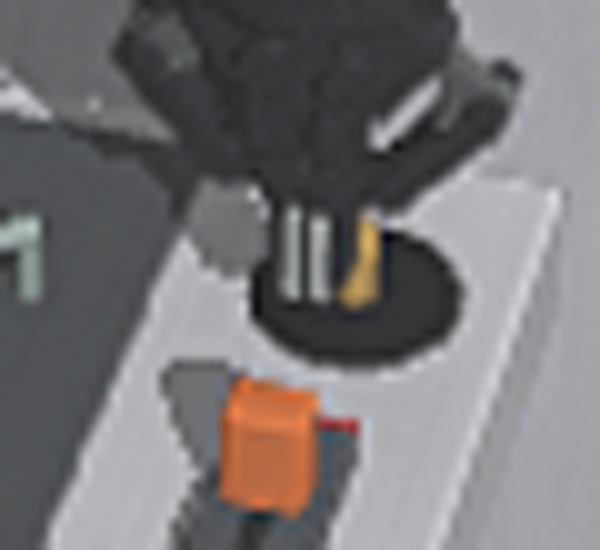

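Emit:
send_rows(grip=[255,255,255,255,255], offset=[[8,0,0],[16,0,0],[22,0,0],[28,0,0],[28,0,0]], twist=[0,0,0,0,0])

```text
clock: 3.3
position: [0.5024, 0.1823, 0.0747]
ee_rot: [-0.545, -0.45, 0.546, -0.45]
ft_force: [0.3, -0.2, 0.2]
grip_width: 0.001
```

```bash
python3 -c "
from h import *
np.set_printoptions(precision=3,suppress=True,linewidth=150)
p,d=look('side','s5')
go(.5160,.2520,.074,-10.7)
cv2.imwrite('pics/s5c.png',cv2.resize(p[190:245,230:290],None,fx=10,fy=10,interpolation=cv2.INTER_CUBIC))
"
```

```text
t3.35 pos [0.503 0.182 0.075] yaw -11.0 j7 -0.83 F [0.7 0.5 0.4] g -0.003 -> offset [  1.3  -0.1 -70.8] twist -0.3 tilt [-0.001 -0.    -1.   ]
```

View pics/s5c.png

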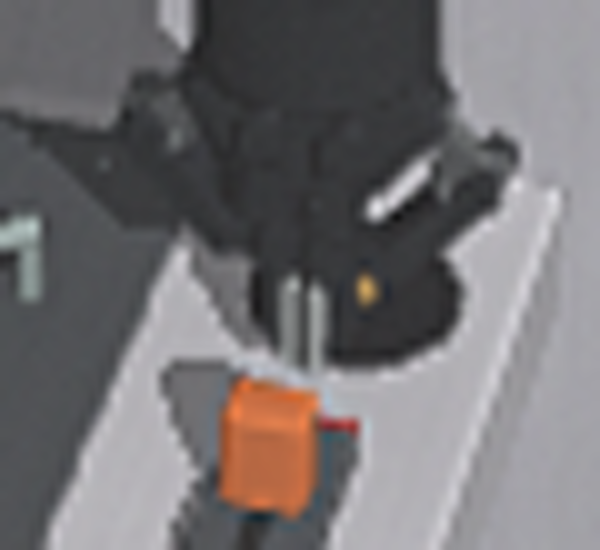

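Emit:
send_rows(grip=[255,255,255,255,255], offset=[[0,0,-16],[0,0,-30],[0,0,-46],[0,0,-64],[0,0,-80]], twist=[0,0,0,0,0])

```text
clock: 3.77
position: [0.5186, 0.2616, 0.0762]
ee_rot: [-0.546, -0.449, 0.546, -0.45]
ft_force: [0.6, -1.6, 1.6]
grip_width: -0.005
```

```bash
python3 -c "
from h import *
np.set_printoptions(precision=3,suppress=True,linewidth=150)
p,d=look('side','s6')
go(.5208,.2790,.074,-10.7)
cv2.imwrite('pics/s6c.png',cv2.resize(p[200:265,225:285],None,fx=9,fy=9,interpolation=cv2.INTER_CUBIC))
"
```

```text
t3.82 pos [0.518 0.265 0.076] yaw -10.9 j7 -0.99 F [-2.1  0.2  0.8] g 0.003 -> offset [  2.5  -0.1 -14.1] twist -0.2 tilt [ 0.001  0.002 -1.   ]
```

View pics/s6c.png

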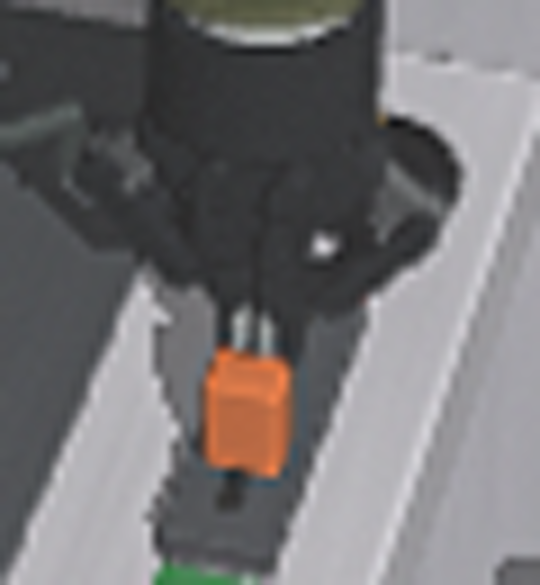

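Emit:
send_rows(grip=[255,255,255,255,255], offset=[[0,0,-5],[0,0,-10],[0,0,-14],[0,0,-17],[0,0,-20]], twist=[0,0,0,0,0])

```text
clock: 4.23
position: [0.5218, 0.2781, 0.0758]
ee_rot: [-0.544, -0.448, 0.547, -0.45]
ft_force: [-10.9, -19.3, 14.8]
grip_width: 0.001
```

```bash
python3 -c "
from h import *
np.set_printoptions(precision=3,suppress=True,linewidth=150)
p,d=look('side','s7')
go(.5208,.2790,.074,-10.7)
cv2.imwrite('pics/s7c.png',cv2.resize(p[200:265,225:285],None,fx=9,fy=9,interpolation=cv2.INTER_CUBIC))
"
```

```text
t4.28 pos [0.522 0.278 0.076] yaw -11.1 j7 -1.02 F [ -6.9 -10.1   8.3] g 0.003 -> offset [ 1.8 -1.1 -1. ] twist -0.4 tilt [-0.002 -0.006 -1.   ]
```

View pics/s7c.png

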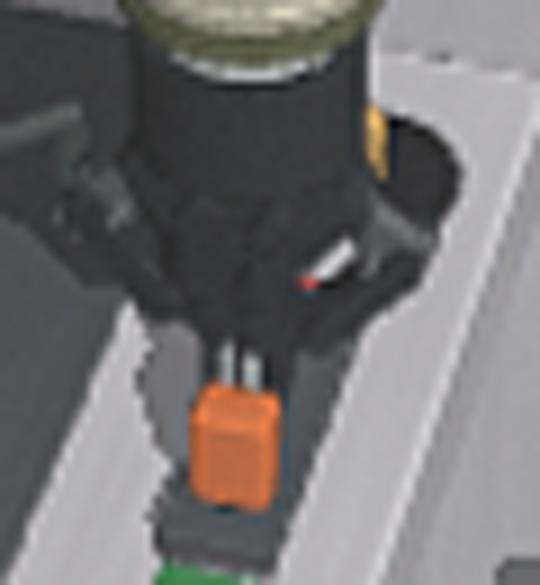

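```bash
python3 -c "
from h import *
np.set_printoptions(precision=4,suppress=True,linewidth=150)
p,d=look('side','s8')
go(.5208,.2790,.074,-10.7)
hsv=cv2.cvtColor(p,cv2.COLOR_BGR2HSV)
m=(hsv[...,0]>5)&(hsv[...,0]<18)&(hsv[...,1]>150)
c,s,l=cen(m,235,230,275,270);print(c,s)
W=np.array([world('side',u,v,d[v,u]) for v,u in np.argwhere(l)])
Y=lambda w:(w[...,:2]-[.5169,.2588])@[.186,.9826]+.04
t=W[W[:,2]>.120]; f=W[W[:,2]<.113]; print('top y',Y(t).mean(),Y(t).min(),Y(t).max(),'face y',np.median(Y(f)),len(t),len(f),t.mean(0))
g=(hsv[...,0]>45)&(hsv[...,0]<85)&(hsv[...,1]>90)
c,s,l=cen(g,235,255,270,285);print('green',c,s);G=np.array([onplane('side',u,v,.071) for v,u in np.argwhere(l)]);print(Y(G).min(),Y(G).max(),Y(G).mean())
print(Y(onplane('side',251,262.5,.084)),Y(onplane('side',251,256.3,.084)))
"
```

```text
t4.33 pos [0.5217 0.2779 0.0758] yaw -11.1 j7 -1.02 F [ -6.1 -11.1   8.7] g -0.002 -> offset [ 1.7 -1.1 -0.9] twist -0.4 tilt [-0.002 -0.005 -1.   ]
[250.4872 248.9744] [246 243  10  13 117]
top y 0.08505280579237921 0.07550807893841724 0.09435359254583126 face y 0.09017808551836498 40 57 [0.5256 0.303  0.1242]
green [247.1786 264.5357] [242 263  12   4  28]
0.1090907084469438 0.12016795655864301 0.114157560317557
0.11494436733013239 0.09038801777996422
```

Emit:
send_rows(grip=[255,255,255,255,255], offset=[[0,0,15],[0,0,30],[-35,0,40],[-70,0,60],[-90,0,100]], twist=[0,0,0,0,0])

```text
clock: 4.75
position: [0.5041, 0.1887, 0.1682]
ee_rot: [0.546, 0.451, -0.543, 0.451]
ft_force: [0.8, -0.4, 1.8]
grip_width: 0.003
```

```bash
python3 -c "
from h import *
p,d=look('side','s9')
go(.468,-.3015,.16,-64)
hsv=cv2.cvtColor(p,cv2.COLOR_BGR2HSV)
m=(hsv[...,0]>5)&(hsv[...,0]<18)&(hsv[...,1]>150)
c,s,l=cen(m,235,230,275,270);print(c,s)
"
```

```text
t4.80 pos [0.5058 0.179  0.1702] yaw -11.2 j7 -0.77 F [ 6.  -2.8  2.5] g -0.003 -> offset [ 10.5  56.6 478.7] twist 52.8 tilt [ 0.006 -0.001 -1.   ]
[250.44827586 248.94827586] [246 243  10  13 116]
```

Emit:
send_rows(grip=[120,120,120,120,120], offset=[[0,5,38],[0,10,76],[0,14,115],[0,19,155],[0,24,195]], twist=[5,10,16,23,30])

```text
clock: 5.22
position: [0.4896, -0.0128, 0.165]
ee_rot: [0.645, 0.291, -0.644, 0.292]
ft_force: [1.3, 0.9, -0.4]
grip_width: 0.53
```

```bash
python3 -c "
from h import *
go(.468,-.3015,.16,-64)
"
```

```text
t5.22 pos [ 0.4896 -0.0128  0.165 ] yaw -41.4 j7 -0.84 F [ 1.3  0.9 -0.4] g 0.530 -> offset [  5.1 174.5 231. ] twist 22.6 tilt [ 0.002 -0.001 -1.   ]
```

Emit:
send_rows(grip=[120,120,120,120,120], offset=[[0,24,31],[0,48,62],[0,72,93],[0,96,125],[0,120,157]], twist=[5,10,15,20,22.6])

```text
clock: 5.63
position: [0.4771, -0.2101, 0.165]
ee_rot: [0.689, 0.159, -0.689, 0.16]
ft_force: [1.5, -0.8, -0.2]
grip_width: 0.532
```

```bash
python3 -c "
from h import *
go(.468,-.3015,.16,-64)
"
```

```text
t5.63 pos [ 0.4771 -0.2101  0.165 ] yaw -63.9 j7 -0.85 F [ 1.5 -0.8 -0.2] g 0.532 -> offset [ 5.  78.  48.4] twist 0.1 tilt [ 0.001 -0.001 -1.   ]
```

Emit:
send_rows(grip=[120,120,120,120,120], offset=[[0,30,19],[0,60,37],[15,78,48],[40,78,48],[60,78,48]], twist=[0,0,0,0,0])

```text
clock: 6.05
position: [0.4685, -0.3012, 0.1035]
ee_rot: [0.689, 0.16, -0.689, 0.161]
ft_force: [0.1, 0.7, -1.0]
grip_width: 0.528
```

```bash
python3 -c "
from h import *
np.set_printoptions(precision=3,suppress=True)
p,d=look('side','s10');p2,d2=look('top','t10')
go(.468,-.3015,.06,-64)
print(proj('side',[.468,-.3015,.046]))
cv2.imwrite('pics/s10c.png',cv2.resize(p[110:190,240:320],None,fx=7,fy=7,interpolation=cv2.INTER_CUBIC))
cv2.imwrite('pics/t10c.png',cv2.resize(p2[160:240,310:400],None,fx=7,fy=7,interpolation=cv2.INTER_CUBIC))
"
```

```text
t6.15 pos [ 0.467 -0.298  0.102] yaw -63.6 j7 -0.71 F [-0.7  0.4  0.2] g 0.529 -> offset [41.5  3.3  0.5] twist 0.4 tilt [-0.004  0.003 -1.   ]
[277.393 154.469]
```

View pics/s10c.png

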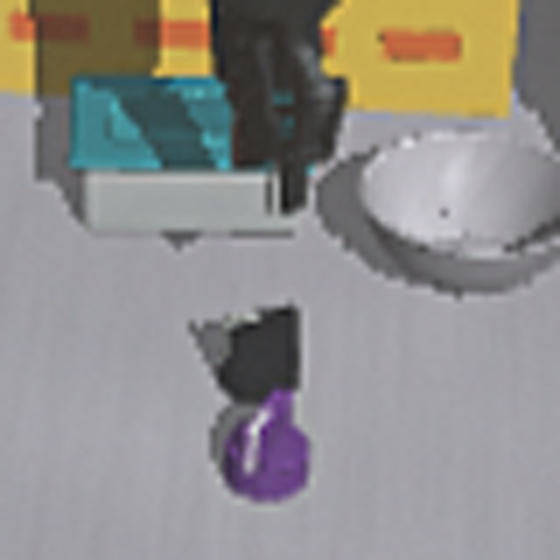

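View pics/t10c.png

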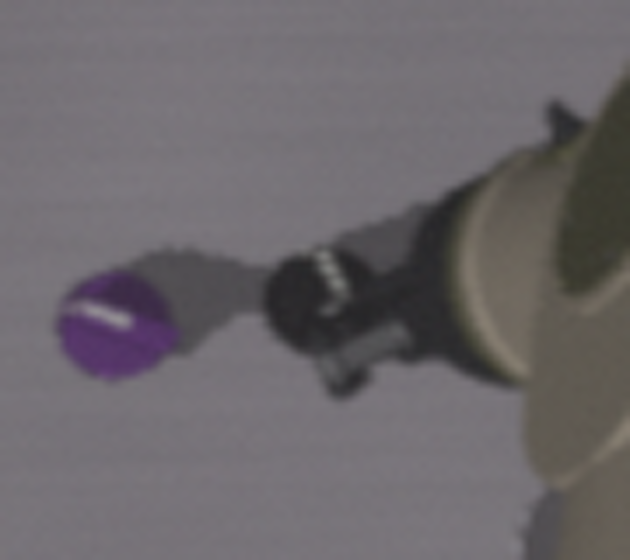

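```bash
python3 -c "
from h import *
np.set_printoptions(precision=3,suppress=True)
z=np.load('pics/side0.npz')
d=np.load('pics/s10.npz')['d'];d2=np.load('pics/t10.npz')['d']
for zz in(.10,.13,.14): print(proj('side',[.468,-.30,zz]),proj('top',[.468,-.30,zz]))
L=np.array([world('side',u,v,d[v,u]) for v in range(100,155) for u in range(255,310) if d[v,u]>0])
L=L[(abs(L[:,0]-.468)<.1)&(abs(L[:,1]+.30)<.1)&(L[:,2]>.09)]
for z0 in np.arange(.09,.25,.01):
  q=L[(L[:,2]>=z0)&(L[:,2]<z0+.01)]
  if len(q): i=q[:,1].argmin();j=q[:,1].argmax(); print('z%.3f'%z0,len(q),'x',q[:,0].min(),q[:,0].max(),'y',q[i,1],q[j,1])
L=np.array([world('top',u,v,d2[v,u]) for v in range(180,230) for u in range(340,385) if d2[v,u]>0])
L=L[(L[:,2]>.06)&(abs(L[:,0]-.468)<.06)&(abs(L[:,1]+.30)<.06)]
for z0 in np.arange(.06,.22,.015):
  q=L[(L[:,2]>=z0)&(L[:,2]<z0+.015)]
  if len(q): print('top z%.3f'%z0,len(q),'x',q[:,0].min(),q[:,0].max(),'y',q[:,1].min(),q[:,1].max())
"
```

```text
[277.905 143.31 ] [363.743 201.862]
[278.206 136.822] [367.009 201.415]
[278.308 134.632] [368.141 201.261]
z0.120 3 x 0.4485349296632926 0.4562770070269926 y -0.27977239877919 -0.2788058443027518
z0.130 17 x 0.44871026451155344 0.48966023075731546 y -0.32627808423859284 -0.2674134691753465
z0.140 28 x 0.44889756156381855 0.49007601171777154 y -0.3273016036741673 -0.26036904924247506
z0.150 20 x 0.449312178043077 0.4902038381063892 y -0.3289031489134152 -0.2608684350740692
z0.160 19 x 0.4494667020218476 0.49083679448381895 y -0.33190659074541906 -0.26023569713675426
z0.170 19 x 0.44607958983969553 0.4997681127884276 y -0.34112500397750867 -0.2507640215703154
z0.180 40 x 0.43499589105114134 0.5042449104339143 y -0.34563928045603765 -0.24298402664919397
z0.190 30 x 0.43547394322509264 0.5046660465046108 y -0.34632210381578926 -0.2410539945554223
z0.200 44 x 0.4321632588378948 0.504897815552353 y -0.34562625440422473 -0.23778257666057057
z0.210 37 x 0.43266057120104345 0.5055071475178802 y -0.351538984805109 -0.23720911019999308
z0.220 48 x 0.4293715199371955 0.5010225450299747 y -0.338
[... 206 characters left out ...]
6077986470984094
top z0.120 1 x 0.46430066094048017 0.46430066094048017 y -0.2713931960143106 -0.2713931960143106
top z0.135 3 x 0.45852306562143136 0.46142590133364636 y -0.2712036640411661 -0.2680208382384518
top z0.150 2 x 0.4581433010757515 0.4636727427147666 y -0.2688933589753369 -0.2672020506197676
top z0.165 17 x 0.4414101995763548 0.46543278654859627 y -0.27555096191584005 -0.24959577090007407
top z0.180 22 x 0.44108810241366037 0.46974396376348904 y -0.27909135758692244 -0.24426376795871305
top z0.195 12 x 0.44070222441742457 0.47168352103272654 y -0.28494113659682657 -0.2441809985695599
top z0.210 21 x 0.4337111747197212 0.4761062832500308 y -0.27565603374284486 -0.2442086934104826
```

Emit:
send_rows(grip=[120,120,120,120,120], offset=[[15,0,0],[30,0,0],[45,0,0],[57,0,0],[57,0,0]], twist=[0,0,0,0,0])

```text
clock: 6.57
position: [0.4685, -0.2985, 0.0464]
ee_rot: [-0.688, -0.162, 0.689, -0.161]
ft_force: [-1.2, -0.1, -0.8]
grip_width: 0.529
```

```bash
python3 -c "
from h import *
np.set_printoptions(precision=3,suppress=True)
p,d=look('side','s11')
go(.468,-.3015,.02,-64)
cv2.imwrite('pics/s11c.png',cv2.resize(p[110:190,240:320],None,fx=7,fy=7,interpolation=cv2.INTER_CUBIC))
"
```

```text
t6.62 pos [ 0.469 -0.299  0.048] yaw -63.6 j7 -0.74 F [-0.1 -0.3 -0.5] g 0.530 -> offset [27.5  2.   2.1] twist 0.4 tilt [-0.001  0.001 -1.   ]
```

View pics/s11c.png

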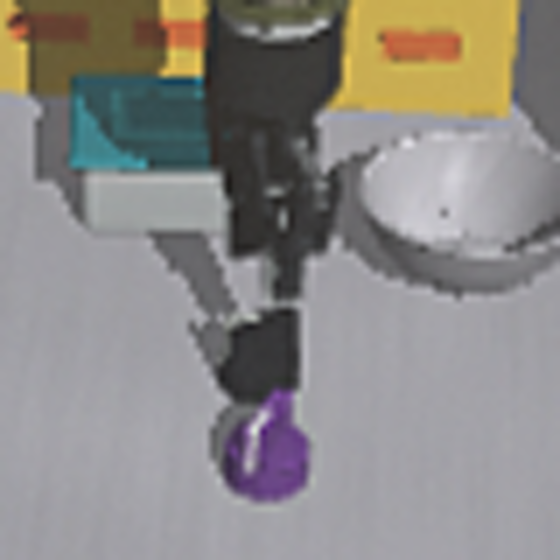

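Emit:
send_rows(grip=[120,120,120,120,120], offset=[[5,2,1],[12,2,1],[20,2,1],[28,2,1],[28,2,1]], twist=[0,0,0,0,0])

```text
clock: 7.03
position: [0.4682, -0.3007, 0.0177]
ee_rot: [-0.688, -0.162, 0.689, -0.161]
ft_force: [-0.8, -0.0, -0.1]
grip_width: 0.528
```

```bash
python3 -c "
from h import *
np.set_printoptions(precision=3,suppress=True)
p,d=look('side','s12');p2,d2=look('top','t12')
go(.468,-.3015,.004,-64)
cv2.imwrite('pics/s12c.png',cv2.resize(p[110:190,240:320],None,fx=7,fy=7,interpolation=cv2.INTER_CUBIC))
cv2.imwrite('pics/t12c.png',cv2.resize(p2[170:230,320:390],None,fx=8,fy=8,interpolation=cv2.INTER_CUBIC))
"
```

```text
t7.13 pos [ 0.469 -0.301  0.019] yaw -63.6 j7 -0.75 F [0.9 0.4 0.3] g 0.525 -> offset [15.1 -0.   1. ] twist 0.4 tilt [-0.001  0.001 -1.   ]
```

View pics/s12c.png

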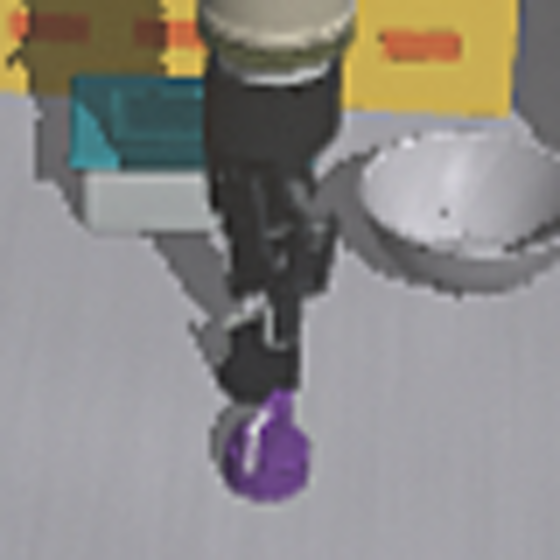

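View pics/t12c.png

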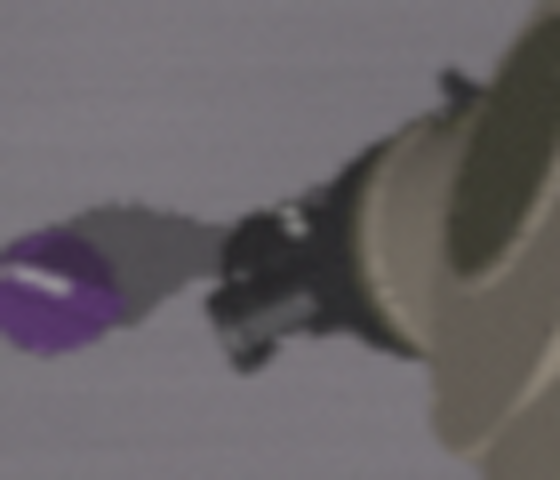

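Emit:
send_rows(grip=[120,120,120,120,120], offset=[[3,0,1],[6,0,1],[9,0,1],[11,0,1],[11,0,1]], twist=[0,0,0,0,0])

```text
clock: 7.55
position: [0.468, -0.3016, 0.0081]
ee_rot: [-0.688, -0.162, 0.689, -0.161]
ft_force: [-0.1, -0.3, 0.2]
grip_width: 0.528
```

```bash
python3 -c "
from h import *
np.set_printoptions(precision=3,suppress=True)
p,d=look('side','s13')
go(.468,-.3015,.004,-64)
cv2.imwrite('pics/s13c.png',cv2.resize(p[130:180,255:305],None,fx=11,fy=11,interpolation=cv2.INTER_CUBIC))
L=np.array([world('side',u,v,d[v,u]) for v in range(130,180) for u in range(255,310) if d[v,u]>0])
L=L[(abs(L[:,0]-.468)<.04)&(abs(L[:,1]+.30)<.06)&(L[:,2]>.01)]
for z0 in np.arange(.01,.08,.006):
  q=L[(L[:,2]>=z0)&(L[:,2]<z0+.006)]
  if len(q): print('z%.3f'%z0,len(q),'x',q[:,0].min(),q[:,0].max(),'y',q[:,1].min(),q[:,1].max())
"
```

```text
t7.60 pos [ 0.468 -0.302  0.008] yaw -63.6 j7 -0.75 F [ 0.1 -0.3 -0.6] g 0.528 -> offset [ 4.3 -0.2  0.1] twist 0.4 tilt [-0.  0. -1.]
z0.010 15 x 0.4511698238820491 0.4968785789607681 y -0.3046299892893087 -0.2750064492081327
z0.016 22 x 0.44785437651378923 0.4925420599149563 y -0.29704334012688965 -0.2697895733226091
z0.022 16 x 0.45180716294768464 0.48842562205981566 y -0.33092976734500196 -0.27200054113681416
z0.028 9 x 0.4766050405615507 0.4888555311971486 y -0.32590339426415627 -0.27117639888485623
z0.034 17 x 0.4482278029940826 0.49053422445203254 y -0.32775534162814995 -0.2679529383909878
z0.040 25 x 0.44842506922295 0.49068534964822863 y -0.3276658809889584 -0.26539943736892996
z0.046 15 x 0.4486182097008437 0.4908488309477378 y -0.33340168610598725 -0.2642423654486046
z0.052 14 x 0.4488447810886994 0.49124740226452507 y -0.33045862534928583 -0.26435243741420483
z0.058 8 x 0.4492781855701758 0.4906118337139214 y -0.3259938445414753 -0.26414895178363673
z0.064 14 x 0.44899912860220853 0.4915512963133092 y -0.32693072961114494 -0.2617191321940539
z0.070 8 x 0.46120965737920716 0.4917650028556413 y -0.33126977240184 -0.26695681708829183
z0.076 8 x 0.4613726140961925 0.5007652500048857 y -0.3388388133388168 -0.26472811214310776
```

View pics/s13c.png

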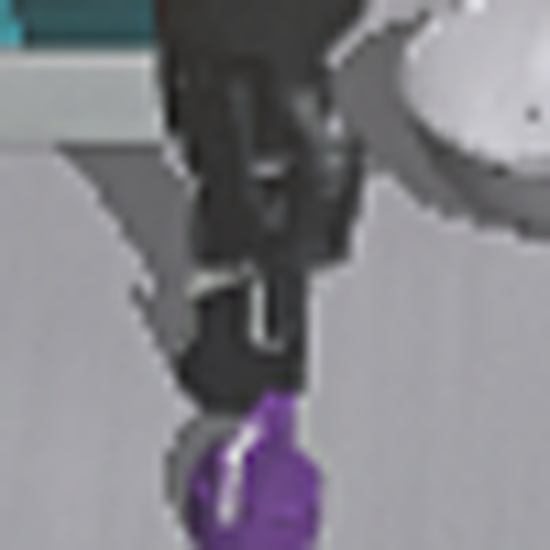

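Emit:
send_rows(grip=[200,255,255,255,255], offset=[[0,0,0],[0,0,0],[0,0,0],[0,0,0],[0,0,0]], twist=[0,0,0,0,0], newtons=40)

```text
clock: 8.02
position: [0.4684, -0.302, 0.0088]
ee_rot: [0.689, 0.161, -0.688, 0.162]
ft_force: [-0.6, -1.2, 1.9]
grip_width: 0.124
```

```bash
python3 -c "
from h import *
np.set_printoptions(precision=3,suppress=True)
p,d=look('side','s14')
go(.468,-.3015,.004,-64)
cv2.imwrite('pics/s14c.png',cv2.resize(p[130:180,255:305],None,fx=11,fy=11,interpolation=cv2.INTER_CUBIC))
"
```

```text
t8.07 pos [ 0.468 -0.302  0.009] yaw -63.6 j7 -0.75 F [-0.1  0.1  2.8] g 0.125 -> offset [ 4.8 -0.6  0.2] twist 0.4 tilt [ 0. -0. -1.]
```

View pics/s14c.png

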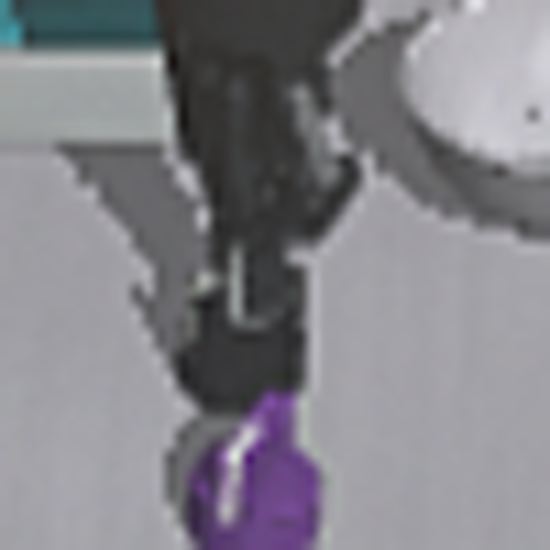

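Emit:
send_rows(grip=[255,255,255,255,255], offset=[[-5,0,0],[-8,0,0],[-8,0,0],[-8,0,0],[-8,0,0]], twist=[0,0,7,14,21], newtons=60)

```text
clock: 8.48
position: [0.4682, -0.3017, 0.0168]
ee_rot: [0.706, 0.031, -0.706, 0.031]
ft_force: [-0.2, -0.7, -1.3]
grip_width: 0.119
```

Emit:
send_rows(grip=[255,255,255,255,255], offset=[[0,0,0],[0,0,0],[0,0,0],[0,0,0],[0,0,0]], twist=[7,14,21,28,35])

```text
clock: 8.9
position: [0.4683, -0.3016, 0.0168]
ee_rot: [-0.683, 0.183, 0.683, 0.183]
ft_force: [-0.7, -0.3, -0.8]
grip_width: 0.118
```

```bash
python3 -c "
from h import *
p,d=look('side','s15');p2,d2=look('top','t15')
go(.468,-.3015,.009,-139)
a=cv2.resize(p[130:180,255:305],None,fx=10,fy=10,interpolation=cv2.INTER_CUBIC)
b=cv2.resize(p2[180:230,320:370],None,fx=10,fy=10,interpolation=cv2.INTER_CUBIC)[:, :300]
cv2.imwrite('pics/s15c.png',np.hstack([a,b]))
"
```

```text
t9.00 pos [ 0.4684 -0.3016  0.0167] yaw -119.7 j7 -1.66 F [-0.8  0.2 -1.3] g 0.120 -> offset [7.7 0.1 0.3] twist 19.3 tilt [-0. -0. -1.]
```

View pics/s15c.png

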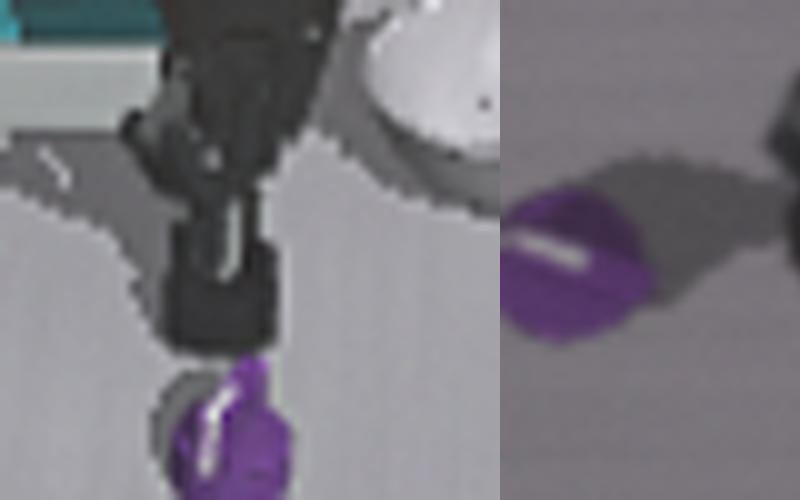

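Emit:
send_rows(grip=[255,255,255,255,255], offset=[[0,0,0],[0,0,0],[3,0,0],[6,0,0],[8,0,0]], twist=[7,14,19.5,19.5,19.5])

```text
clock: 9.42
position: [0.4683, -0.3016, 0.0088]
ee_rot: [-0.644, 0.292, 0.644, 0.292]
ft_force: [-11.8, 5.9, 34.0]
grip_width: 0.123
```

Emit:
send_rows(grip=[200,80,60,60,60], offset=[[0,0,0],[0,0,0],[0,0,0],[-5,0,0],[-10,0,0]], twist=[0,0,0,0,0])

```text
clock: 9.83
position: [0.4681, -0.3017, 0.0187]
ee_rot: [-0.643, 0.293, 0.644, 0.293]
ft_force: [0.7, 0.2, 0.5]
grip_width: 0.759
```

```bash
python3 -c "
from h import *
p,d=look('side','s16')
go(.468,-.3015,.009,41)
cv2.imwrite('pics/s16c.png',cv2.resize(p[130:180,255:305],None,fx=10,fy=10,interpolation=cv2.INTER_CUBIC))
"
```

```text
t9.88 pos [ 0.4689 -0.3021  0.0201] yaw -139.0 j7 -1.98 F [0.9 0.1 0.2] g 0.762 -> offset [11.1  0.3  1.1] twist 180.0 tilt [ 0.001 -0.001 -1.   ]
```

View pics/s16c.png

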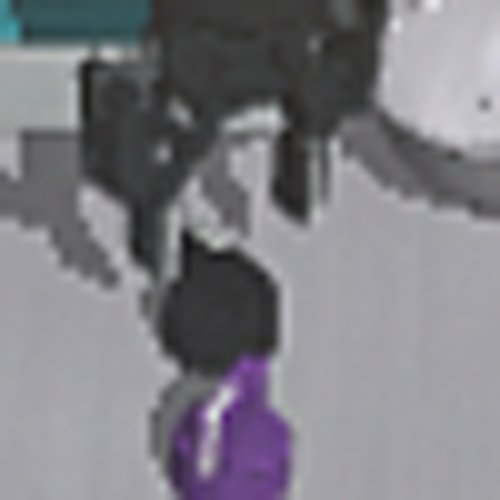

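Emit:
send_rows(grip=[60,60,60,60,60], offset=[[-5,0,0],[-5,0,0],[-5,0,0],[-5,0,0],[-5,0,0]], twist=[-7,-14,-21,-28,-35])

```text
clock: 10.3
position: [0.4685, -0.3019, 0.0241]
ee_rot: [0.702, -0.085, -0.702, -0.084]
ft_force: [-0.4, -0.8, -0.6]
grip_width: 0.769
```

Emit:
send_rows(grip=[60,60,60,60,60], offset=[[0,0,0],[0,0,0],[0,0,0],[0,0,0],[0,0,0]], twist=[-7,-14,-21,-28,-35])

```text
clock: 10.72
position: [0.4685, -0.302, 0.024]
ee_rot: [0.695, 0.13, -0.695, 0.131]
ft_force: [0.1, -0.3, -0.1]
grip_width: 0.761
```

Emit:
send_rows(grip=[60,60,60,60,60], offset=[[0,0,0],[0,0,0],[0,0,0],[0,0,0],[0,0,0]], twist=[-7,-14,-21,-28,-35])

```text
clock: 11.13
position: [0.4685, -0.302, 0.024]
ee_rot: [0.624, 0.333, -0.623, 0.334]
ft_force: [1.4, 0.8, 0.0]
grip_width: 0.765
```

Emit:
send_rows(grip=[60,60,60,60,60], offset=[[0,0,0],[0,0,0],[0,0,0],[0,0,0],[0,0,0]], twist=[-7,-14,-21,-28,-35])

```text
clock: 11.55
position: [0.4684, -0.302, 0.024]
ee_rot: [0.494, 0.505, -0.494, 0.506]
ft_force: [0.2, 0.5, 0.5]
grip_width: 0.768
```

Emit:
send_rows(grip=[60,60,60,60,60], offset=[[0,0,0],[0,0,0],[0,0,0],[0,0,0],[0,0,0]], twist=[-7,-14,-21,-28,-35])

```text
clock: 11.97
position: [0.4684, -0.3021, 0.024]
ee_rot: [0.319, 0.631, -0.32, 0.631]
ft_force: [-0.3, 0.9, -0.4]
grip_width: 0.766
```

```bash
python3 -c "
from h import *
p,d=look('side','s17');p2,d2=look('top','t17')
go(.468,-.3015,.006,41)
a=cv2.resize(p[130:180,255:305],None,fx=10,fy=10,interpolation=cv2.INTER_CUBIC)
b=cv2.resize(p2[180:230,335:365],None,fx=10,fy=10,interpolation=cv2.INTER_CUBIC)
cv2.imwrite('pics/s17c.png',np.hstack([a,b]))
"
```

```text
t12.07 pos [ 0.4684 -0.3021  0.0239] yaw 36.1 j7 0.88 F [ 0.4  0.5 -0.1] g 0.766 -> offset [17.9  0.  -0.7] twist -4.9 tilt [ 0. -0. -1.]
```

View pics/s17c.png

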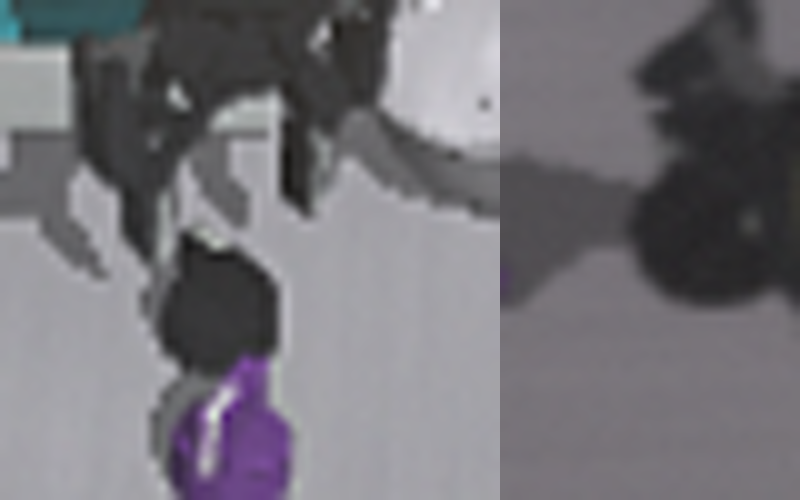

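Emit:
send_rows(grip=[60,60,60,60,60], offset=[[4,0,-0.5],[8,0,-0.5],[12,0,-0.5],[17,0,-0.5],[17,0,-0.5]], twist=[-4.9,-4.9,-4.9,-4.9,-4.9])

```text
clock: 12.48
position: [0.4674, -0.301, 0.0055]
ee_rot: [0.295, 0.643, -0.295, 0.642]
ft_force: [-0.0, 0.5, 0.8]
grip_width: 0.763
```

Emit:
send_rows(grip=[150,255,255,255,255], offset=[[0,0,0],[0,0,0],[0,0,0],[0,0,0],[0,0,0]], twist=[0,0,0,0,0], newtons=60)

```text
clock: 12.9
position: [0.4684, -0.3015, 0.0071]
ee_rot: [0.294, 0.643, -0.294, 0.643]
ft_force: [0.4, -0.2, 0.9]
grip_width: 0.12
```

```bash
python3 -c "
from h import *
p,d=look('side','s18');
go(.468,-.3015,.15,41)
a=cv2.resize(p[130:180,255:305],None,fx=10,fy=10,interpolation=cv2.INTER_CUBIC)
cv2.imwrite('pics/s18c.png',a)
"
```

```text
t12.95 pos [ 0.4684 -0.3015  0.007 ] yaw 40.8 j7 0.95 F [-0.7  0.2  4.5] g 0.121 -> offset [-1.43e+02 -2.00e-01 -1.00e-01] twist -0.2 tilt [ 0.001 -0.001 -1.   ]
```

View pics/s18c.png

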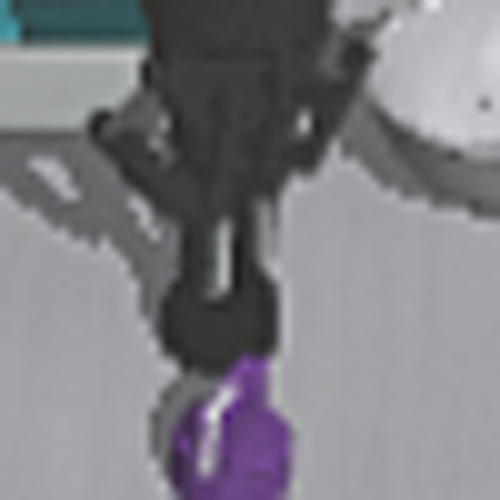

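Emit:
send_rows(grip=[255,255,255,255,255], offset=[[-20,0,0],[-50,0,0],[-85,0,0],[-120,0,0],[-145,0,0]], twist=[0,0,0,0,0], newtons=80)

```text
clock: 13.37
position: [0.4686, -0.3014, 0.1546]
ee_rot: [0.294, 0.642, -0.294, 0.644]
ft_force: [1.7, -0.2, -1.4]
grip_width: 0.112
```

```bash
python3 -c "
from h import *
p,d=look('side','s19');
go(.4915,.121,.15,41)
a=cv2.resize(p[80:190,235:325],None,fx=5,fy=5,interpolation=cv2.INTER_CUBIC)
cv2.imwrite('pics/s19c.png',a)
"
```

```text
t13.42 pos [ 0.4706 -0.3024  0.1589] yaw 40.8 j7 1.05 F [ 2.3 -0.9  3.1] g 0.116 -> offset [   7.   292.6 -306.8] twist -0.2 tilt [ 0.006 -0.005 -1.   ]
```

View pics/s19c.png

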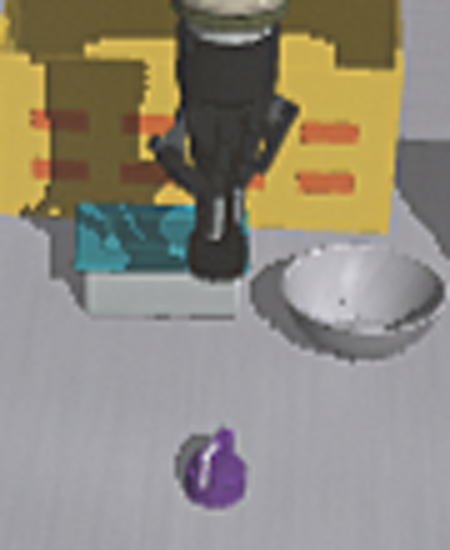

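Emit:
send_rows(grip=[255,255,255,255,255], offset=[[0,20,-21],[0,46,-48],[0,73,-76],[0,100,-105],[0,127,-133]], twist=[0,0,0,0,0])

```text
clock: 13.83
position: [0.4767, -0.1159, 0.1513]
ee_rot: [0.294, 0.643, -0.295, 0.643]
ft_force: [1.5, 0.2, -0.1]
grip_width: 0.112
```

Emit:
send_rows(grip=[255,255,255,255,255], offset=[[0,27,-28],[0,54,-56],[0,80,-84],[0,103,-108],[0,120,-126]], twist=[0,0,0,0,0])

```text
clock: 14.25
position: [0.4851, 0.0594, 0.1516]
ee_rot: [0.294, 0.643, -0.293, 0.643]
ft_force: [0.9, 0.4, -1.3]
grip_width: 0.115
```

```bash
python3 -c "
from h import *
go(.4915,.121,.15,41)
"
```

```text
t14.25 pos [0.4851 0.0594 0.1516] yaw 40.9 j7 0.38 F [ 0.9  0.4 -1.3] g 0.115 -> offset [  1.6  45.2 -42.4] twist -0.1 tilt [ 0. -0. -1.]
```

Emit:
send_rows(grip=[255,255,255,255,255], offset=[[0,20,-19],[0,36,-34],[0,45,-42],[0,45,-42],[0,45,-42]], twist=[0,0,0,0,0])

```text
clock: 14.67
position: [0.492, 0.1176, 0.1512]
ee_rot: [0.294, 0.643, -0.294, 0.643]
ft_force: [-0.3, -0.4, -0.8]
grip_width: 0.115
```

```bash
python3 -c "
from h import *
p,d=look('side','s20');p2,d2=look('top','t20')
np.set_printoptions(precision=3,suppress=True)
go(.4915,.121,.15,41)
a=cv2.resize(p[170:240,225:305],None,fx=6,fy=6,interpolation=cv2.INTER_CUBIC)
b=cv2.resize(p2[165:235,185:235],None,fx=6,fy=6,interpolation=cv2.INTER_CUBIC)
cv2.imwrite('pics/s20c.png',np.hstack([a,b]))
L=np.array([world('side',u,v,d[v,u]) for v in range(180,235) for u in range(240,290) if d[v,u]>0])
L=L[(abs(L[:,0]-.4915)<.05)&(abs(L[:,1]-.121)<.05)&(L[:,2]>.076)]
for z0 in np.arange(.076,.22,.006):
  q=L[(L[:,2]>=z0)&(L[:,2]<z0+.006)]
  if len(q): print('z%.3f'%z0,len(q),'x',q[:,0].min(),q[:,0].max(),'mid',(q[:,0].min()+q[:,0].max())/2,'y',q[:,1].min(),q[:,1].max())
"
```

```text
t14.77 pos [0.492 0.116 0.151] yaw 40.7 j7 0.23 F [ 0.7 -0.5 -1.2] g 0.113 -> offset [ 1.3  2.6 -4.2] twist -0.3 tilt [-0.    -0.001 -1.   ]
z0.076 16 x 0.46604458680206734 0.5213229751286077 mid 0.4936837809653375 y 0.08900554662329747 0.15500092639672344
z0.082 4 x 0.485618240121226 0.4953825868051164 mid 0.4905004134631712 y 0.1254197221581804 0.12841621774159334
z0.088 5 x 0.4857081740152132 0.4922495857513957 mid 0.48897887988330446 y 0.12600296677542586 0.13223014084111478
z0.094 5 x 0.4860520644744747 0.49542368840024864 mid 0.49073787643736166 y 0.1226885821161868 0.13367155834649086
z0.100 6 x 0.4860298012554777 0.4957020024188756 mid 0.4908659018371766 y 0.12273911047022824 0.13637371758144837
z0.106 2 x 0.48940633741426953 0.49231194291811686 mid 0.4908591401661932 y 0.12632045371760794 0.13257817144270437
z0.136 1 x 0.47413259690590565 0.47413259690590565 mid 0.47413259690590565 y 0.12562658890200148 0.12562658890200148
z0.142 15 x 0.4712701520026794 0.5129220249696185 mid 0.49209608848614894 y 0.11778385031063816 0.1392406403555422
z0.148 15 x 0.47406432432881207 0.50293
[... 755 characters left out ...]
901356465354
z0.190 24 x 0.4763464094544944 0.5107316716445497 mid 0.493539040549522 y 0.11376573198298112 0.13928729837002793
z0.196 18 x 0.4763675926195118 0.510728032586133 mid 0.4935478126028224 y 0.11048600961699688 0.13772587297183442
z0.202 14 x 0.47693224951247526 0.507462515231987 mid 0.49219738237223115 y 0.11044434002537906 0.13706154399928855
z0.208 17 x 0.4765254471170731 0.5038905865623029 mid 0.490208016839688 y 0.10699503286550872 0.13794849992162353
z0.214 14 x 0.4681336411212587 0.5039563901080766 mid 0.4860450156146676 y 0.10393402463697003 0.1362429134413366
z0.220 36 x 0.4588457973317533 0.5227407518053325 mid 0.49079327456854294 y 0.10213584744625134 0.14904117277439627
```

View pics/s20c.png

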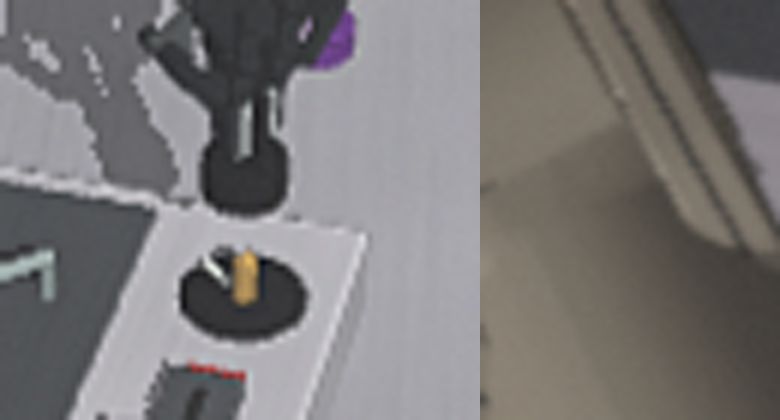

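```bash
python3 -c "
from h import *
np.set_printoptions(precision=2,suppress=True)
p,d=look('side','s21')
go(.4915,.121,.15,41)
V=p.max(2)
def ell(r0,r1,c0,c1,th=70):
  m=np.zeros(V.shape,bool); m[r0:r1,c0:c1]=V[r0:r1,c0:c1]<th
  n,l,s,c=cv2.connectedComponentsWithStats(m.astype(np.uint8)); k=1+np.argmax(s[1:,4]); cnt,_=cv2.findContours((l==k).astype(np.uint8),0,2)
  e=cv2.fitEllipse(cv2.convexHull(max(cnt,key=len)));print('ell',e,s[k])
ell(208,232,250,285)
print('pred plate',proj('side',[.4917,.1208,.073]), onplane('side',265.2,218.5,.073))
for v in range(190,208): print(v,np.where(V[v,250:285]<75)[0][[0,-1]]+250)
c=np.array([monitor.get_obs()['position'][0],monitor.get_obs()['position'][1]])
for y in (c[1],c[1]+.004):
  a=np.linspace(0,2*np.pi,60); P=np.array([proj('side',[c[0]+.0235*np.cos(t),y+.0235*np.sin(t),z]) for z in (.144,.168) for t in a]); print('sil y',y,'cols',P[:,0].min(),P[:,0].max(),'bottom row',P[:,1].max(),'bottomrow ext cols', )
"
```

```text
t14.82 pos [0.49 0.12 0.15] yaw 40.7 j7 0.22 F [-0.7 -0.2 -1.6] g 0.115 -> offset [ 1.3  2.7 -4.4] twist -0.3 tilt [-0. -0. -1.]
ell ((265.0267333984375, 219.0780792236328), (13.114795684814453, 20.74312973022461), 91.05545806884766) [255 213  21  13 174]
pred plate [265.17 218.43] [0.49 0.12 0.07]
190 [260 269]
191 [260 269]
192 [261 269]
193 [260 270]
194 [259 271]
195 [259 272]
196 [259 272]
197 [259 272]
198 [259 272]
199 [259 272]
200 [259 272]
201 [259 272]
202 [259 271]
203 [260 270]
204 [262 269]Traceback (most recent call last):
  File "<string>", line 13, in <module>
    for v in range(190,208): print(v,np.where(V[v,250:285]<75)[0][[0,-1]]+250)
                                     ~~~~~~~~~~~~~~~~~~~~~~~~~~~~^^^^^^^^
IndexError: index 0 is out of bounds for axis 0 with size 0
```

```bash
python3 -c "
from h import *
np.set_printoptions(precision=2,suppress=True)
for x,y in ((.492,.116),(.492,.120),(.492,.121)):
  a=np.linspace(0,2*np.pi,60); P=np.array([proj('side',[x+.0235*np.cos(t),y+.0235*np.sin(t),z]) for z in (.144,.168) for t in a]); print('sil',x,y,'cols',P[:,0].min(),P[:,0].max(),'bottom row',P[:,1].max())
a=np.linspace(0,2*np.pi,60);P=np.array([proj('side',[.4917+.036*np.cos(t),.1208+.036*np.sin(t),.073]) for t in a]);print(P.min(0),P.max(0))
V=cv2.imread('pics/s21.png').max(2)
for v in range(202,208): print(v,V[v,258:276])
print(V[209:230,265])
"
```

```text
sil 0.492 0.116 cols 258.42269990801066 273.1828156822436 bottom row 205.64238378671016
sil 0.492 0.12 cols 258.33292904061113 273.12140444893583 bottom row 206.44370187420182
sil 0.492 0.121 cols 258.3104313337743 273.1060136769533 bottom row 206.64452773605257
[254.33 211.36] [276.02 225.73]
202 [133  33  42  51  52  53  54  56  56  56  56  55  52  50 103 178 170 166]
203 [166 105  55  43  48  51  54  54  54  53  52  50  46  75 155 174 168 167]
204 [197 205 129  76  47  53  44  45  45  45  42  59  91 131 178 171 169 169]
205 [185 190 196 161 110 113  77  82 105 103 103 129 179 180 166 160 154 166]
206 [184 186 192 195 197 197 164 169 203 201 199 196 204 191 158 142 123 168]
207 [183 184 188 188 187 191 191 189 189 189 185 187 186 187 186 191 194 205]
[186 187 177 176 184 176 170 171 173 177 173 127  55  57  59  56  47  81
 159 185 180]
```

Emit:
send_rows(grip=[255,255,255,255,255], offset=[[0,3.2,-4.5],[10,3.2,-4.5],[22,3.2,-4.5],[34,3.2,-4.5],[34,3.2,-4.5]], twist=[0,0,0,0,0])

```text
clock: 15.23
position: [0.49, 0.122, 0.1144]
ee_rot: [0.294, 0.644, -0.295, 0.642]
ft_force: [-1.0, 0.1, -2.7]
grip_width: 0.116
```

```bash
python3 -c "
from h import *
p,d=look('side','s22')
np.set_printoptions(precision=4,suppress=True)
go(.4915,.1215,.112,41)
a=cv2.resize(p[190:240,235:295],None,fx=10,fy=10,interpolation=cv2.INTER_CUBIC)
cv2.imwrite('pics/s22c.png',a)
"
```

```text
t15.28 pos [0.4905 0.1224 0.1157] yaw 40.8 j7 0.18 F [-0.3  0.5 -0.6] g 0.116 -> offset [3.7 0.2 1.3] twist -0.2 tilt [-0.003 -0.    -1.   ]
```

View pics/s22c.png

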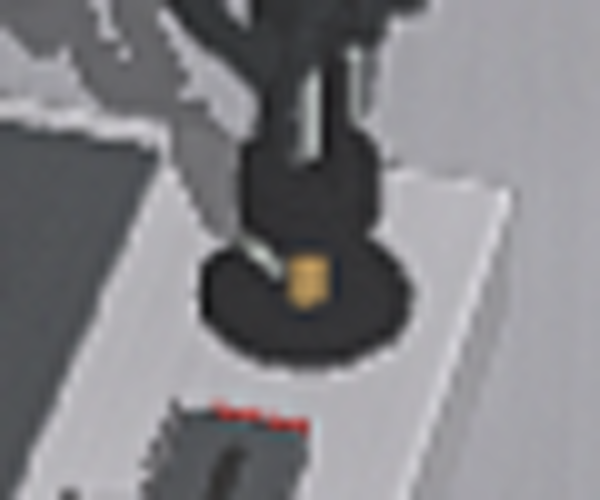

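Emit:
send_rows(grip=[255,255,255,255,255], offset=[[0,0.5,0.7],[3,0.5,0.7],[6,0.5,0.7],[9,0.5,0.7],[11,0.5,0.7]], twist=[0,0,0,0,0])

```text
clock: 15.7
position: [0.4926, 0.1225, 0.1063]
ee_rot: [0.294, 0.643, -0.294, 0.643]
ft_force: [-0.1, 0.1, -2.2]
grip_width: 0.116
```

```bash
python3 -c "
from h import *
p,d=look('side','s23')
np.set_printoptions(precision=4,suppress=True)
go(.4915,.1215,.092,41)
print(monitor.get_obs()['torque'])
a=cv2.resize(p[190:240,235:295],None,fx=10,fy=10,interpolation=cv2.INTER_CUBIC)
cv2.imwrite('pics/s23c.png',a)
"
```

```text
t15.75 pos [0.4924 0.1225 0.1059] yaw 40.8 j7 0.17 F [-0.7 -0.  -2.1] g 0.114 -> offset [13.9 -1.3  0.2] twist -0.2 tilt [-0. -0. -1.]
[0.0101 0.0244 0.0359]
```

View pics/s23c.png

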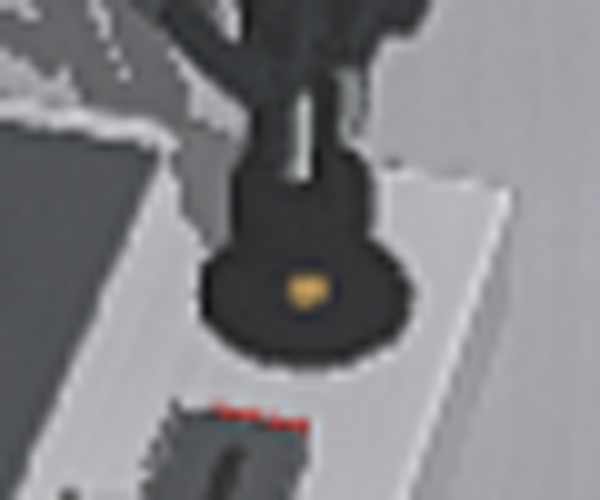

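Emit:
send_rows(grip=[255,255,255,255,255], offset=[[1,-0.5,0],[3,-0.5,0],[5,-0.5,0],[7,-0.5,0],[8,-0.5,0]], twist=[0,0,0,0,0])

```text
clock: 16.17
position: [0.4916, 0.1228, 0.0983]
ee_rot: [0.294, 0.643, -0.294, 0.643]
ft_force: [-5.0, 1.5, 3.0]
grip_width: 0.11
```

```bash
python3 -c "
from h import *
p,d=look('side','s24')
np.set_printoptions(precision=4,suppress=True)
go(.4915,.1215,.092,41)
print(monitor.get_obs()['torque'])
a=cv2.resize(p[190:240,235:295],None,fx=10,fy=10,interpolation=cv2.INTER_CUBIC)
cv2.imwrite('pics/s24c.png',a)
"
```

```text
t16.22 pos [0.4915 0.1228 0.0982] yaw 40.8 j7 0.16 F [-4.8  2.8  0.5] g 0.110 -> offset [ 6.2 -0.9  1. ] twist -0.2 tilt [-0.001  0.    -1.   ]
[ 0.5273  1.1361 -0.004 ]
```

View pics/s24c.png

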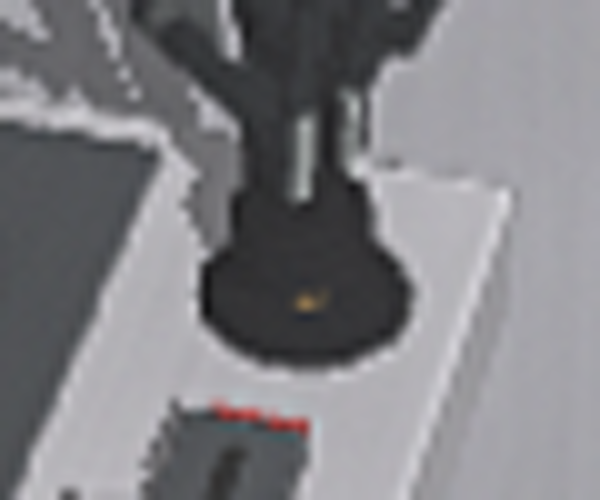

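Emit:
send_rows(grip=[255,255,255,255,255], offset=[[0,0,-0.8],[1,0,-0.8],[2,0,-0.8],[3,0,-0.8],[4,0,-0.8]], twist=[0,0,0,0,0])

```text
clock: 16.63
position: [0.4913, 0.1232, 0.0946]
ee_rot: [0.294, 0.643, -0.294, 0.643]
ft_force: [-6.0, 1.6, 5.0]
grip_width: 0.114
```

```bash
python3 -c "
from h import *
np.set_printoptions(precision=4,suppress=True)
go(.4915,.1215,.092,41)
print(monitor.get_obs()['torque'])
"
```

```text
t16.63 pos [0.4913 0.1232 0.0946] yaw 40.8 j7 0.15 F [-6.   1.6  5. ] g 0.114 -> offset [ 2.6 -1.   1.4] twist -0.2 tilt [-0.001  0.    -1.   ]
[ 0.3137  1.5434 -0.0447]
```

Emit:
send_rows(grip=[255,255,255,255,255], offset=[[0,-0.4,-0.7],[1,-0.4,-0.7],[2,-0.4,-0.7],[3,-0.4,-0.7],[4,-0.4,-0.7]], twist=[0,0,0,0,0], newtons=100)

```text
clock: 17.05
position: [0.4912, 0.1233, 0.0909]
ee_rot: [0.294, 0.643, -0.294, 0.643]
ft_force: [-4.6, 0.9, 5.5]
grip_width: 0.103
```

```bash
python3 -c "
from h import *
np.set_printoptions(precision=4,suppress=True)
p,d=look('side','s25')
go(.4915,.1215,.092,41)
print(monitor.get_obs()['torque'])
a=cv2.resize(p[190:240,235:295],None,fx=10,fy=10,interpolation=cv2.INTER_CUBIC)
cv2.imwrite('pics/s25c.png',a)
"
```

```text
t17.10 pos [0.4912 0.1233 0.0908] yaw 40.8 j7 0.15 F [-4.7  0.4  6.7] g 0.103 -> offset [-1.2 -0.9  1.5] twist -0.2 tilt [ 0.001 -0.    -1.   ]
[ 0.163   1.0604 -0.0426]
```

View pics/s25c.png

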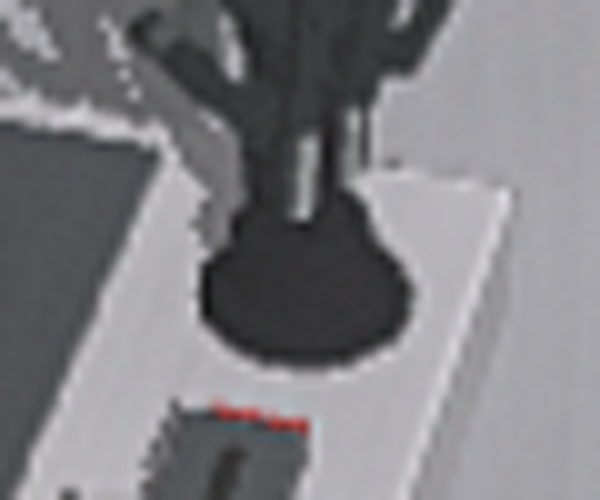

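Emit:
send_rows(grip=[255,255,255,255,255], offset=[[1,-0.5,-0.4],[2,-0.5,-0.4],[3,-0.5,-0.4],[4,-0.5,-0.4],[5,-0.5,-0.4]], twist=[0,0,0,0,0])

```text
clock: 17.52
position: [0.4911, 0.1236, 0.0866]
ee_rot: [0.295, 0.642, -0.294, 0.643]
ft_force: [-8.6, 0.4, 22.1]
grip_width: 0.104
```

```bash
python3 -c "
from h import *
np.set_printoptions(precision=4,suppress=True)
go(.4915,.1215,.082,41)
print(monitor.get_obs()['torque'])
"
```

```text
t17.52 pos [0.4911 0.1236 0.0866] yaw 40.8 j7 0.14 F [-8.6  0.4 22.1] g 0.104 -> offset [ 4.6 -1.1  1.8] twist -0.2 tilt [ 0.002  0.    -1.   ]
[-0.0169  2.0002 -0.031 ]
```

Emit:
send_rows(grip=[255,255,255,255,255], offset=[[0,-0.4,-0.4],[0,-0.8,-0.8],[0,-1.2,-1.2],[0,-1.2,-1.2],[0,-1.2,-1.2]], twist=[0,0,0,0,0])

```text
clock: 17.93
position: [0.4908, 0.1234, 0.0869]
ee_rot: [0.295, 0.641, -0.294, 0.644]
ft_force: [0.3, -0.6, 8.8]
grip_width: 0.104
```

```bash
python3 -c "
from h import *
np.set_printoptions(precision=4,suppress=True)
p,d=look('side','s26')
go(.4915,.1215,.082,41)
print(monitor.get_obs()['torque'])
a=cv2.resize(p[190:240,235:295],None,fx=10,fy=10,interpolation=cv2.INTER_CUBIC)
cv2.imwrite('pics/s26c.png',np.clip(a.astype(float)*2,0,255))
"
```

```text
t17.98 pos [0.4908 0.1234 0.087 ] yaw 40.8 j7 0.14 F [-0.1 -0.1  9.8] g 0.104 -> offset [ 5.  -0.7  1.9] twist -0.2 tilt [ 0.005  0.    -1.   ]
[ 0.0589 -0.0907  0.0661][ WARN:0@1.547] global loadsave.cpp:1063 imwrite_ Unsupported depth image for selected encoder is fallbacked to CV_8U.
```

View pics/s26c.png

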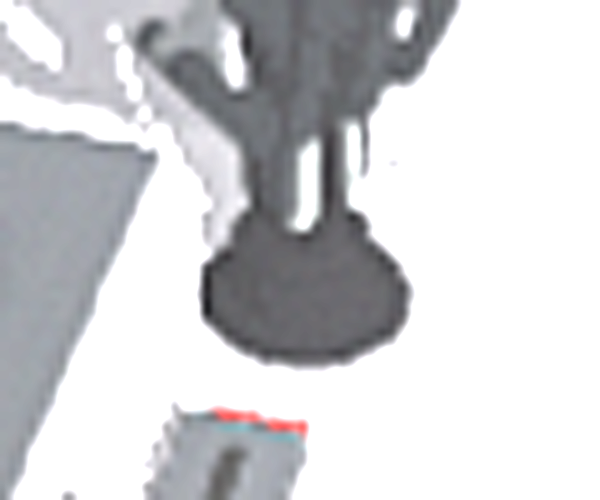

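Emit:
send_rows(grip=[255,255,255,255,255], offset=[[0.5,0,0],[1,0,0],[1.5,0,0],[2,0,0],[2,0,0]], twist=[0,0,0,0,0])

```text
clock: 18.4
position: [0.4909, 0.1239, 0.0863]
ee_rot: [0.295, 0.641, -0.294, 0.645]
ft_force: [-7.7, -0.8, 26.9]
grip_width: 0.099
```

```bash
python3 -c "
from h import *
np.set_printoptions(precision=4,suppress=True)
p,d=look('side','s27');
go(.4915,.1215,.082,41)
print(monitor.get_obs()['torque'])
for n in ('s25','s26','s27'):
  d=np.load('pics/%s.npz'%n)['d']
  L=np.array([world('side',u,v,d[v,u]) for v in range(205,232) for u in range(250,285)])
  L=L[(abs(L[:,0]-.4915)<.05)&(L[:,1]>.08)&(L[:,1]<.17)&(L[:,2]>.06)]
  f=L[(L[:,1]>.135)&(abs(L[:,0]-.491)<.012)]
  print(n,np.round(f[np.argsort(f[:,2])][::3]*1000).astype(int).tolist())
"
```

```text
t18.45 pos [0.4909 0.1239 0.0863] yaw 40.8 j7 0.14 F [-7.2 -1.  26.1] g 0.105 -> offset [ 4.3 -1.2  2.2] twist -0.2 tilt [ 0.005 -0.    -1.   ]
[-0.463   1.5918 -0.0026]
s25 [[481, 146, 63], [499, 162, 67], [480, 166, 68], [480, 157, 69], [484, 153, 69], [493, 164, 69], [500, 160, 70], [488, 140, 70], [503, 161, 71], [484, 141, 71], [490, 156, 71], [481, 151, 72], [491, 143, 73], [496, 164, 73], [494, 140, 74], [484, 154, 74], [487, 155, 75], [498, 142, 80], [491, 145, 83], [484, 148, 87], [481, 145, 88], [485, 142, 90], [488, 143, 90], [481, 144, 92], [491, 147, 93], [501, 139, 95], [488, 144, 96], [495, 142, 97], [491, 143, 99], [489, 137, 102], [498, 139, 103], [502, 136, 105], [485, 142, 107], [495, 143, 107], [486, 136, 110], [489, 136, 114], [482, 143, 116], [486, 139, 122], [486, 135, 122], [483, 137, 124], [492, 141, 127], [499, 138, 128], [492, 139, 129], [499, 140, 134], [502, 137, 136], [503, 135, 138], [493, 137, 140], [493, 136, 144], [490, 140, 147]]
s26 [[483, 167, 64], [487, 155, 66], [493, 166, 67], [483, 162, 68], [481, 142, 68], [496, 159, 69], [480, 162, 69], [491
[... 826 characters left out ...]
160, 70], [483, 169, 70], [480, 155, 71], [500, 157, 71], [481, 141, 71], [500, 153, 72], [483, 167, 73], [502, 170, 74], [494, 152, 76], [487, 163, 78], [501, 148, 81], [485, 142, 81], [501, 145, 82], [501, 141, 83], [481, 143, 86], [485, 146, 89], [485, 142, 90], [481, 144, 92], [501, 149, 95], [494, 149, 95], [491, 145, 96], [498, 147, 98], [488, 142, 98], [494, 149, 99], [482, 135, 101], [488, 141, 102], [482, 136, 106], [494, 155, 109], [486, 137, 111], [492, 136, 114], [489, 138, 116], [479, 137, 120], [502, 143, 123], [486, 142, 124], [502, 141, 126], [499, 140, 130], [492, 142, 132], [502, 139, 133], [496, 139, 137], [499, 137, 140], [496, 141, 144], [502, 143, 145], [502, 143, 149]]
```

```bash
python3 -c "
from h import *
p=np.load('pics/s27.npz')['p']; S=12; r0,c0=196,246; im=cv2.resize(p[r0:r0+40,c0:c0+40],None,fx=S,fy=S,interpolation=cv2.INTER_CUBIC)
im=np.clip(im.astype(float)*1.8,0,255).astype(np.uint8); outs=[]
a=np.linspace(0,2*np.pi,90)
for b in (.075,.080):
  o=im.copy()
  for (x,y,r,z,col) in ((.4917,.1208,.036,.073,(0,255,0)),(.4915,.122,.0235,b,(0,0,255)),(.4915,.122,.0235,b+.024,(255,0,0))):
    P=np.array([(proj('side',[x+r*np.cos(t),y+r*np.sin(t),z])-[c0-.5,r0-.5])*S for t in a]).astype(np.int32); cv2.polylines(o,[P],True,col,1)
  # bar box
  th=np.radians(-49.2); u=np.array([np.cos(th),np.sin(th)]);n=np.array([-u[1],u[0]])
  P=np.array([(proj('side',[*(np.array([.4915,.122])+sx*.022*u+sy*.006*n),b+.046])-[c0-.5,r0-.5])*S for sx,sy in((1,1),(1,-1),(-1,-1),(-1,1))]).astype(np.int32); cv2.polylines(o,[P],True,(0,255,255),1)
  outs.append(o[:,:390])
cv2.imwrite('pics/ov27.png',np.hstack(outs))
"
```

```text
(no output)
```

View pics/ov27.png

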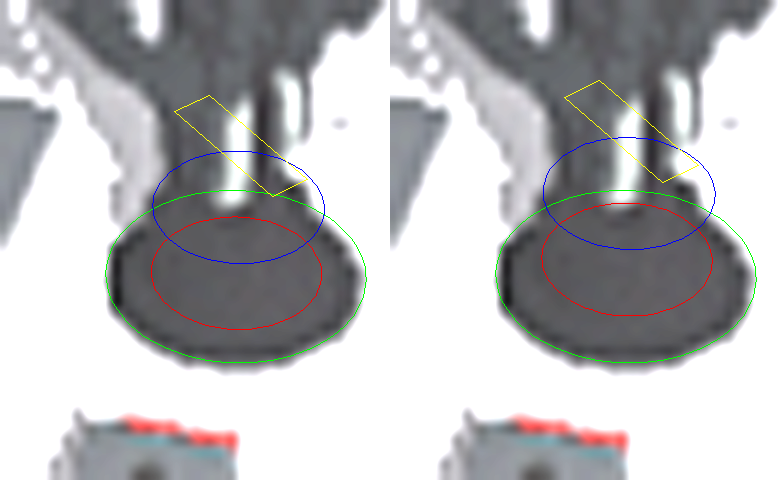

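```bash
python3 -c "
from h import *
from scipy.optimize import least_squares
np.set_printoptions(precision=1,suppress=True,linewidth=160)
V=np.load('pics/s27.npz')['p'].max(2).astype(float)
rows=np.arange(208,226)
def redge(v):
  r=V[v,262:285]; k=np.where(r<100)[0][-1]; return 262+k+(100-r[k])/(r[k+1]-r[k])
obs=np.array([redge(v) for v in rows]); print(dict(zip(rows.tolist(),np.round(obs,1).tolist())))
a=np.linspace(0,2*np.pi,720)
def circ(x,y,r,z): return np.array([proj('side',[x+r*np.cos(t),y+r*np.sin(t),z]) for t in a])
plate=circ(.4917,.1208,.036,.073)
def right(P,rows):
  h=cv2.convexHull(P.astype(np.float32))[:,0,:]; h=np.vstack([h,h[:1]]); out=[]
  for v in rows:
    c=[p[0]+(v-p[1])*(q[0]-p[0])/(q[1]-p[1]) for p,q in zip(h[:-1],h[1:]) if (p[1]-v)*(q[1]-v)<=0 and p[1]!=q[1]]
    out.append(max(c) if c else -1)
  return np.array(out)
f=lambda s:right(plate+s,rows[9:])-obs[9:]
s=least_squares(f,[0,.3]).x; print('plate shift',s)
for b in (.071,.073,.075,.077,.079,.081,.083):
  K=np.vstack([circ(.4915,.1218,.0235,b),circ(.4915,.1218,.0235,b+.024)])+s
  pr=np.maximum(right(K,rows),right(plate+s,rows)); e=pr-obs; print(b,e[:9],'rms %.2f'%np.sqrt((e[1:9]**2).mean()))
"
```

```text
{208: 269.2, 209: 268.8, 210: 269.3, 211: 270.9, 212: 271.2, 213: 271.5, 214: 272.4, 215: 273.5, 216: 274.5, 217: 274.8, 218: 275.5, 219: 275.6, 220: 275.4, 221: 275.4, 222: 274.9, 223: 274.3, 224: 272.9, 225: 270.8}
plate shift [0.  0.3]
0.071 [-270.2 -269.8   -0.3   -0.1    0.5    0.8    0.5    0.7    0.5] rms 95.40
0.073 [-270.2   -1.7    0.6    0.4    0.8    1.     0.5    0.7    0.5] rms 0.89
0.075 [-270.2   -0.     1.4    0.9    1.1    1.1    0.5    0.7    0.5] rms 0.86
0.077 [-2.6  1.   1.9  1.2  1.2  1.1  0.5  0.7  0.5] rms 1.12
0.079 [-0.6  1.8  2.4  1.5  1.3  1.1  0.5  0.7  0.5] rms 1.37
0.081 [0.6 2.4 2.7 1.6 1.4 1.1 0.5 0.7 0.5] rms 1.58
0.083 [1.4 2.9 3.  1.7 1.4 1.1 0.5 0.7 0.5] rms 1.74
```

Emit:
send_rows(grip=[255,255,255,255,255], offset=[[0,-0.6,-0.6],[0,-0.9,-0.9],[0,-0.9,-0.9],[0,-0.9,-0.9],[0,-0.9,-0.9]], twist=[0,3,0,-3,0])

```text
clock: 18.87
position: [0.4906, 0.1238, 0.0863]
ee_rot: [0.294, 0.641, -0.292, 0.646]
ft_force: [-0.9, -1.1, 21.9]
grip_width: 0.1
```

```bash
python3 -c "
from h import *
np.set_printoptions(precision=4,suppress=True)
go(.4915,.1215,.082,41)
print(monitor.get_obs()['torque'])
"
```

```text
t18.87 pos [0.4906 0.1238 0.0863] yaw 41.0 j7 0.15 F [-0.9 -1.1 21.9] g 0.100 -> offset [ 4.3 -0.9  2.3] twist 0.0 tilt [ 0.007  0.    -1.   ]
[-0.3415  0.1751  0.1093]
```

```bash
cat > fit.py <<'E'
from h import *
a=np.linspace(0,2*np.pi,360)
def circ(x,y,r,z): return np.array([proj('side',[x+r*np.cos(t),y+r*np.sin(t),z]) for t in a])
def right(P,rows):
  h=cv2.convexHull(P.astype(np.float32))[:,0,:]; h=np.vstack([h,h[:1]]); out=[]
  for v in rows:
    c=[p[0]+(v-p[1])*(q[0]-p[0])/(q[1]-p[1]) for p,q in zip(h[:-1],h[1:]) if (p[1]-v)*(q[1]-v)<=0 and p[1]!=q[1]]
    out.append(max(c) if c else 0)
  return np.array(out)
plate=circ(.4917,.1208,.036,.073)+[-.2,.3]
def run(n,tcp):
  V=np.load('pics/%s.npz'%n)['p'].max(2).astype(float); rows=np.arange(203,216)
  def redge(v):
    r=V[v,262:285]; k=np.where(r<100)[0][-1]; return 262+k+(100-r[k])/(r[k+1]-r[k])
  obs=np.array([redge(v) for v in rows]); best=[]
  for b in np.arange(.068,.104,.001):
    K=np.vstack([circ(.4915,.1215,.0235,b),circ(.4915,.1215,.0235,b+.024)])+[0,.3]
    for sx in (-1.4,-1.1,-.8,-.5):
      pr=np.maximum(right(K+[sx,0],rows),right(plate,rows)); pr=np.maximum(pr,268.8)
      e=np.maximum(obs,268.8)-pr; best.append((np.sqrt((e**2).mean()),round(b,3),sx))
  best.sort(); print(n,'tcp',tcp,[(round(x[0],2),)+x[1:] for x in best[:4]],np.round(obs,1))
E
python3 - <<'E'
from fit import *
look('side','s28')
for n,t in(('s22',.1150),('s23',.106),('s24',.0982),('s25',.0908),('s26',.087),('s27',.0863),('s28',.0863)): run(n,t)
E
```

```text
s22 tcp 0.115 [(np.float64(0.55), np.float64(0.103), -0.5), (np.float64(0.69), np.float64(0.102), -0.5), (np.float64(0.71), np.float64(0.103), -0.8), (np.float64(0.85), np.float64(0.102), -0.8)] [271.2 272.  272.3 272.6 272.4 272.4 272.4 272.4 272.4 271.9 271.4 272.4
 273.5]
s23 tcp 0.106 [(np.float64(0.18), np.float64(0.098), -1.1), (np.float64(0.21), np.float64(0.099), -1.1), (np.float64(0.21), np.float64(0.097), -1.1), (np.float64(0.26), np.float64(0.097), -0.8)] [268.5 268.9 270.4 271.2 271.4 271.7 271.7 271.7 271.7 271.6 271.4 272.4
 273.5]
s24 tcp 0.0982 [(np.float64(0.93), np.float64(0.087), -1.1), (np.float64(0.94), np.float64(0.086), -0.8), (np.float64(0.94), np.float64(0.086), -1.1), (np.float64(0.94), np.float64(0.088), -1.1)] [271.2 271.  268.8 268.8 269.3 270.9 271.2 271.4 271.7 271.6 271.7 272.4
 273.5]
s25 tcp 0.0908 [(np.float64(1.16), np.float64(0.08), -1.1), (np.float64(1.17), np.float64(0.081), -1.1), (np.float64(1.17), np.float64(0.079), -0.8), (np.float64(1.17), np.float64(0.079), -1.1)] [271.2 271.2 271.2 268.8 268.8 268.8 270.  270.9 271.2 271.4 271.8 272.4
 273.5]
s26 tcp 0.087 [(np.float64(1.37), np.float64(0.103), -1.4), (np.float64(1.39), np.float64(0.073), -0.8), (np.float64(1.39), np.float64(0.074), -0.8), (np.float64(1.39), np.float64(0.075), -1.1)] [271.3 271.3 271.2 271.2 269.4 269.3 269.2 269.3 270.9 271.4 271.4 272.4
 273.5]
s27 tcp 0.0863 [(np.float64(1.37), np.float64(0.073), -0.8), (np.float64(1.37), np.float64(0.075), -1.1), (np.float64(1.37), np.float64(0.074), -1.1), (np.float64(1.37), np.float64(0.074), -0.8)] [271.3 271.2 271.2 271.2 269.4 269.2 268.8 269.3 270.9 271.2 271.5 272.4
 273.5]
s28 tcp 0.0863 [(np.float64(1.4), np.float64(0.103), -1.4), (np.float64(1.41), np.float64(0.073), -0.8), (np.float64(1.41), np.float64(0.074), -1.1), (np.float64(1.41), np.float64(0.075), -1.1)] [271.2 271.3 271.3 271.3 269.2 269.2 269.2 269.3 270.9 271.2 271.5 272.4
 273.5]
```

Run:
```python
from h import *
p=np.load('pics/s28.npz')['p'];hsv=cv2.cvtColor(p,cv2.COLOR_BGR2HSV)
m=(hsv[...,0]>5)&(hsv[...,0]<18)&(hsv[...,1]>150); print(cen(m,235,230,275,270)[:2])
go(.4915,.1215,.082,41)
```

```text
(array([250.48717949, 248.97435897]), array([246, 243,  10,  13, 117], dtype=int32))
t18.92 pos [0.4906 0.1238 0.0863] yaw 40.5 j7 0.14 F [-2.2 -1.  21.7] g 0.102 -> offset [ 4.3 -0.8  2.3] twist -0.5 tilt [ 0.007  0.    -1.   ]
```

View pics/s28.png

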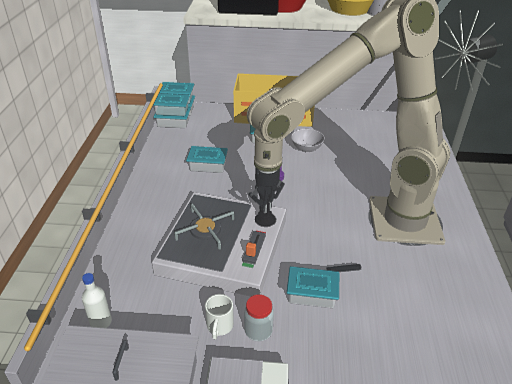

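The picture shows the knob pressed onto the valve at about (265, 215), the orange slide at the green end at about (250, 249), and the bystanders undisturbed. I'm handing in now.

```bash
python3 -c "
from workcell import manip
print(manip.hand_in())"
```

```text
the job is handed in; nothing more can be done
None
```

I opened the gas slide, fitted the black knob onto the shaft and pressed it down to the stop. I handed the job in at about 19 s with the knob still held and pressed.

- **Gas slide:** I pushed it with the closed fingers until it hit the end stop. From the image it sits at about 0.080 m, and it was still there in the last picture.
- **Knob:** I turned it about 75° on the bench to match the white line, then let go and re-gripped it half a turn round, because one grip would have overrun the last joint's range. The knob then went onto the shaft, and I eased off the small sideways forces as it went.
- **Final press:** Contact force rose along the spring (about 6 to 10 N). It then met a hard stop, where another 2 mm of commanded press moved the tool only 0.6 mm. At hand-in the push was about 22 N with almost no sideways force. Turning the knob 3° each way did not let it go any lower.
- **Bystanders:** In the last side picture the other things looked undisturbed. The purple look-alike was mostly hidden behind the gripper.

**Checks that disagreed:**
- **Tool height:** The reported TCP height was about 25 mm below where the camera showed the fingertips, so I worked from what I saw and from contact.
- **Knob seating:** The tool height put the knob's underside at about 79 mm. The camera outline gave about 74–75 mm, and fully pressed should be 75 mm. The camera figure, the roughly 9–10 mm of spring travel and the hard stop all point to it being fully seated.

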